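# Unclip the flask carrier and unload the flasks

### The job

Unpack the flask carrier: pull both spring clips sideways out of their pins, then lift off the hold-down plate and lay it flat, handle up, in the middle of the wooden board; the clips go in the steel dish. Stand every flask that is there upright on the pale grey mat; the glass is thin, so take only a light grip (under 15 N on each finger), never push hard against it, and set it down softly instead of dropping it. Leave the bottle, the beaker and the mortar where they are.

Things in the scene. Friction and masses are not known exactly. Their poses are not given: they have to be found in the camera images.
- carrier: flask carrier, fixed: white board 180 (its x) x 240 (its y) x 10 mm; origin at the centre of its underside on the bench; flasks stand on its top (10 mm up). At its y = +95 and -95 mm stands an upright steel pin: a 40 mm thick foot up to 125 mm, then a 20 mm thick pin to 155 mm above the bench
- pin0 (a point): the cross hole of the carrier pin at its y = +95 mm, 137 mm above the bench; the hole (6.4 mm wide, 6.5 mm high) runs along the carrier's y; clip0 starts here
- pin1 (a point): the same for the pin at the carrier's y = -95 mm; clip1 starts here
- plate_handle (a point): centre of the plate's black bridge handle: a bar 14 x 14 mm, 80 mm long along the plate's y, free space of 24 mm beneath it; its centre is 37 mm above the plate's underside. z is up
- plate: aluminium hold-down plate (0.35 kg), origin at the centre of its underside: 110 (x) x 214 (y) x 6 mm; each end has an open notch 26 mm wide that straddles a pin; it rests on the pins' feet, 125 mm above the bench, 2 mm over the stoppers, and lifts straight up once both clips are out
- mat: pale grey draining mat, fixed, 210 x 210 mm, 4 mm thick; origin at the centre of its underside. The flasks go on it
- board: wooden board, fixed, 210 (x) x 250 (y) x 10 mm; origin at the centre of its underside. The hold-down plate goes on it. Mat and board may have changed sides
- dish: open steel dish, fixed, 130 (x) x 190 (y) x 22 mm high, walls and floor 4 mm; origin at the centre of its underside. The clips go in it
- reagent: bystander: amber bottle, 60 mm across, 130 mm tall, origin at the centre of its foot; leave it alone
- beaker: bystander: glass beaker, 72 mm across, 90 mm tall, origin at the centre of its foot; leave it alone
- mortar: bystander: white mortar, 100 mm across, 55 mm tall, origin at the centre of its foot; leave it alone
- clip0_loop (a point): centre of the grey pull loop of spring clip 0 (55 g, 108 mm long). The loop lies flat in the clip's x-y plane: 8 mm thick, 40 mm wide over its outside (y) with parallel sides 22 mm long, 50 mm long in x; grip it across y. Pull level along the clip's -x, away from the carrier: 10 to 15 N snaps it off the pin, clear after 45 mm. When home it droops by up to 6 degrees
- clip0: the same clip; origin on its 5 mm straight leg, 45 mm from the loop centre along +x, in the pin's hole when home; the leg's tip is 34 mm further along +x. A bent leg on its +y side, 50 mm long, hugs the pin from outside and snaps over a small sprung ball in the pin's side
- clip1_loop (a point): centre of the grey pull loop of spring clip 1 (55 g, 108 mm long). The loop lies flat in the clip's x-y plane: 8 mm thick, 40 mm wide over its outside (y) with parallel sides 22 mm long, 50 mm long in x; grip it across y. Pull level along the clip's -x, away from the carrier: 10 to 15 N snaps it off the pin, clear after 45 mm. When home it droops by up to 6 degrees
- clip1: the same clip; origin on its 5 mm straight leg, 45 mm from the loop centre along +x, in the pin's hole when home; the leg's tip is 34 mm further along +x. A bent leg on its +y side, 50 mm long, hugs the pin from outside and snaps over a small sprung ball in the pin's side
- flask0_mid (a point): centre, half-way up, of a thin glass conical flask with a stopper (None if absent): 113 mm tall, foot 64 mm across, straight neck 26 mm across from 12 mm to 45 mm above this point (lip 29 mm across at 47 mm), 110 g. Starts standing on the carrier under the plate; grip it by the neck, with a few newtons
- flask1_mid (a point): centre, half-way up, of a thin glass conical flask with a stopper (None if absent): 113 mm tall, foot 64 mm across, straight neck 26 mm across from 12 mm to 45 mm above this point (lip 29 mm across at 47 mm), 110 g. Starts standing on the carrier under the plate; grip it by the neck, with a few newtons
- flask2_mid (a point): centre, half-way up, of a thin glass conical flask with a stopper (None if absent): 113 mm tall, foot 64 mm across, straight neck 26 mm across from 12 mm to 45 mm above this point (lip 29 mm across at 47 mm), 110 g. Starts standing on the carrier under the plate; grip it by the neck, with a few newtons
- flask3_mid (a point): centre, half-way up, of a thin glass conical flask with a stopper (None if absent): 113 mm tall, foot 64 mm across, straight neck 26 mm across from 12 mm to 45 mm above this point (lip 29 mm across at 47 mm), 110 g. Starts standing on the carrier under the plate; grip it by the neck, with a few newtons
- flask0: the flask of point flask0_mid, origin at the centre of its foot
- flask1: the flask of point flask1_mid, origin at the centre of its foot
- flask2: the flask of point flask2_mid, origin at the centre of its foot
- flask3: the flask of point flask3_mid, origin at the centre of its foot
Not all that is in view belongs to the job. What is shaped like the flask3 but turquoise or yellow is not meant.

How it is judged:
By the outcome, as a careful person would: the job done as asked, in the order asked, and still so for the second after the job is handed in, with the robot touching nothing.
Of flask0, flask1, flask2, flask3 only 3 to 4 are there at a start; the rules pass over those that are not, and their reading is None.
At some moment in a run one of flask0, flask1, flask2, flask3 may be knocked a few centimetres aside while the robot is not near it.
It also fails if it takes over 208 s, if anything falls off the work surface, if the arm or the gripper's body presses on something with over 40 N, if the wrist force passes 120 N, or if a joint passes its speed limit or range.

### The arm

A 6-joint arm with a two-finger parallel gripper is mounted at the origin on the work surface. World frame = base frame: x ahead of the robot, y to its left, z up, the work surface at z = 0. Lengths are in mm, angles in rad, forces in N, time in s.
With the tool pointing down it reaches from about 350 to 875 mm from the base axis. Payload 4.2 kg.
Tool frame: the origin (TCP) lies at the very end of the fingers, on their centre line; the grasp point (between the pads) lies arm.grip_point_offset behind it (arm.grip_point_offset is the distance from the TCP to the grasp point, in mm); z points along the fingers, y is the line along which they close (so a half turn about z gives the same grasp; the last joint's range is limited). The gripper opens to 85 mm and grips with 20 to 120 N. Pads are 22 mm wide; open, the fingers measure 114 mm over their backs; the gripper's body (76 mm by 85 mm) begins 54 mm behind the grasp point. The pads swing forward as they close: fully open they stand 13 mm farther back than shut.
Start: joints at [-1.083, 0.385, 0.008, 0, -1.194, -0.259], TCP at [141.773, -608.687, 231.312] pointing down, gripper open.
Joint ranges: [-3.14, 3.14], [-1.21, 2.06], [-1.07, 1.41], [-3.16, 2.05], [-2.99, -0.16], [-3.1, 3.1]. Speed limits (rad/s): [2.79, 2.79, 3.14, 3.14, 3.14, 3.14].

### API

Orientations are given as a unit quaternion [x, y, z, w].
In Python, from bench import arm, cams, ticket gives the robot as it stands.
- The arm moves only by the tool servo_tool, never from a script. Its argument "commands" is a list that holds one entry, the list of rows, each a list of 7 numbers: the closure in counts, from 0 (fully open) to 255 (shut), then the shift along the tool's x, y, z in m, then the turn, a rotation vector about the tool's x, y, z in degrees. In form: [[[grip, x, y, z, ax, ay, az], ...]]. A call has 1 to 10 rows; each row shifts and turns the commanded pose from where the row before left it, along the tool's axes as they then stand; what a row does not reach is not made up. A row lasts 1/12 s, in which the tool goes at most 41.7 mm and 7.16 degrees, less where a joint would pass 70% of its speed; a pose out of reach is approached as far as the arm can. A call with a gripper value outside its range is refused whole. The fingers move at their own pace and stop on an object; the grip force is fixed at half the most. Time passes only in rows, so rows that do not move let the fingers close. It gives the time, the measured TCP pose, the force, the opening and the grip force at its end, in the units of the state.
- arm.read_state(): the state, without advancing time (a new reading comes with each control period).
- cams.get_image(name): name is "scene" or "top" or "wrist"; returns a dict with "frame" (420x560x3 uint8, blue, green, red), "K" (3x3 intrinsics, pixels), "T" (4x4, takes a point from camera to world coordinates). Camera axes: x right, y up, looking along -z (the intrinsics and any distortion apply to the point x, -y, -z); pixel columns grow to the right and rows downward; lengths in mm; the calibration is good to about 2 mm. A picture is of the moment at which its call begins. There is no depth.
- ticket.job_done(): hands the job in; it is judged then, once.
The state is a dict: "clock": time; "joints": joint angles; "joint_vel": joint speeds; "joint_efforts": joint torques, N m; "position": TCP position; "ee_rot": TCP orientation; "contact_force": force on the tool from outside, world axes, zero at the start; "wrist_torque": the same for the moment, N m; "gripper_width": finger opening in mm; "grasp_force": force on a finger pad.
Only numpy, scipy, OpenCV 4.12 (cv2) and the standard library are available. Lean on these libraries where they do the work, as an engineer would, in place of code of your own. Each camera call takes 0.05 s, during which the arm holds its last target. There are 200 camera calls.

## Working session

There is one attempt and no reset: what is moved stays moved. The work goes in short steps, Python scripts to look and compute and a tool call to move; the robot and the scene stay as the last step left them, time stands still between calls to the robot, and variables do not carry over. Pictures are saved under pics/ and viewed, at most 14 in all, crops included, and the job is handed in when it is done.

Besides the shell and the picture viewer there is one more tool, called after "Request:" by a JSON object that holds its "op" and its "data", one argument or row to a line. servo_tool: Moves the arm, as the interface text tells. Its arguments: {"type":"object","properties":{"commands":{"type":"array","items":{"type":"array","items":{"type":"array","items":{"type":"number"}}}}},"required":["commands"]}

```bash
ls; mkdir -p pics; python3 - <<'E'
from bench import arm,cams,ticket
import cv2
print(arm.read_state(), arm.grip_point_offset)
for n in("scene","top","wrist"):
    d=cams.get_image(n);cv2.imwrite(f"pics/{n}0.png",d["frame"]);print(n,d["K"],d["T"],[k for k in d])
E
```

```text
pics
{'clock': 0.0, 'joints': array([-1.08344781e+00,  3.85572379e-01,  6.64151602e-03, -4.84692588e-04,
       -1.19402049e+00, -2.58602609e-01]), 'joint_vel': array([-0.00112213, -0.0012433 ,  0.001493  , -0.00057299,  0.00193563,
       -0.00071277]), 'joint_efforts': array([ 3.24490429e-04, -3.92287517e+01,  1.88394803e+01,  4.18605477e+00,
       -4.67700243e-03, -9.47536194e-06]), 'position': array([ 141.60791261, -608.15004484,  230.22030674]), 'ee_rot': array([-1.14034870e-01,  9.93476138e-01,  1.08550894e-03, -1.82868288e-04]), 'contact_force': array([-0.24378068,  0.9395828 ,  0.39379824]), 'wrist_torque': array([-0.00172673,  0.01523677, -0.06347292]), 'grasp_force': 0.0, 'gripper_width': 85.66732405018747} 18.700000000000003
scene [[467.43395753   0.         283.16616993]
 [  0.         467.43395753 202.21616407]
 [  0.           0.           1.        ]] [[-4.40550496e-01 -4.86778865e-01  7.54295431e-01  1.43875475e+03]
 [ 8.97667504e-01 -2.48606250e-01  3.63851596e-01  4.22057695e+02]
 [ 1.04072913e-02  8.37401498e-01  5.46489175e-01  7.18196508e+02]
 [ 0.00000000e+00  
[... 210 characters left out ...]
098e-02  9.94291168e-01 -1.04869257e-01  5.31792684e+02]
 [-9.99797849e-01 -2.00059211e-02 -2.00612009e-03  9.70792071e+00]
 [-4.09267358e-03  1.04808567e-01  9.94483994e-01  1.08524465e+03]
 [ 0.00000000e+00  0.00000000e+00  0.00000000e+00  1.00000000e+00]] ['frame', 'K', 'T']
wrist [[367.61584061   0.         274.35290578]
 [  0.         367.61584061 214.81446275]
 [  0.           0.           1.        ]] [[-2.27820035e-01 -9.27129990e-01 -2.97536575e-01  6.56200789e+01]
 [ 9.73699160e-01 -2.16035913e-01 -7.23769955e-02 -6.27127957e+02]
 [ 2.82429754e-03 -3.06200043e-01  9.51963002e-01  3.72330538e+02]
 [ 0.00000000e+00  0.00000000e+00  0.00000000e+00  1.00000000e+00]] ['frame', 'K', 'T']
```

```bash
python3 - <<'E'
import cv2
for n in("scene0","top0"):
    cv2.imwrite(f"pics/{n}b.png",cv2.resize(cv2.imread(f"pics/{n}.png"),(800,600),interpolation=cv2.INTER_CUBIC))
E
```

```text
(no output)
```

View pics/scene0b.png

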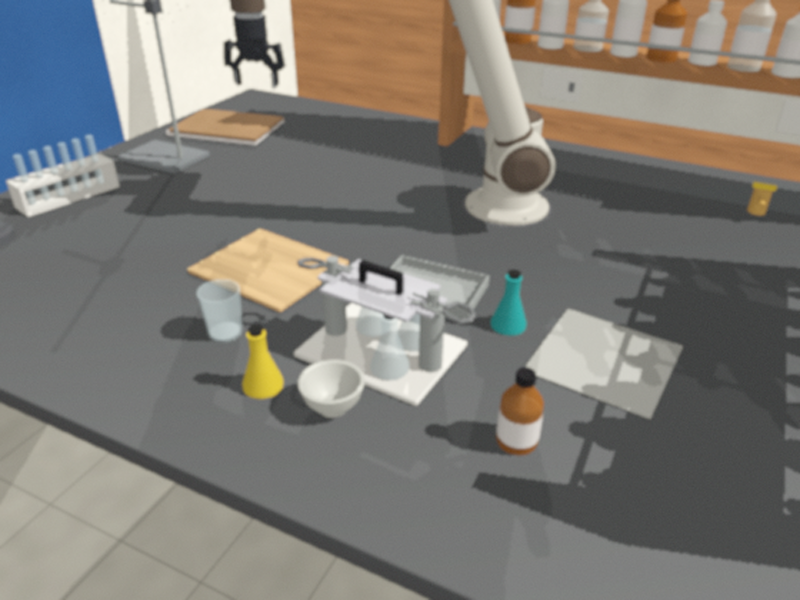

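View pics/top0b.png

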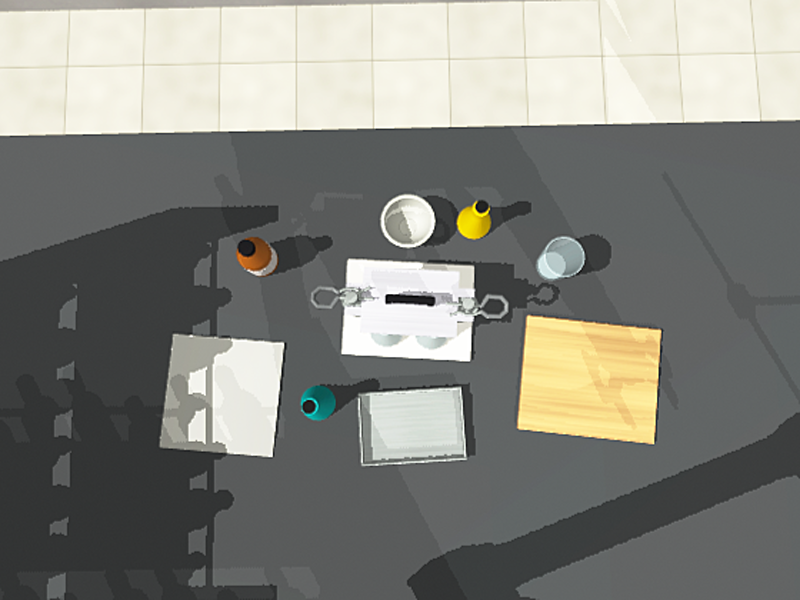

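The scene view shows the carrier in the middle with the mat at world +y and the board at −y. In the 800x600 top view (pixel positions):
- **Carrier:** about (409,310)
- **Clip loops:** about (325,297) and (493,307)
- **Handle:** about (410,300)
- **Dish:** about (413,426)
- **Mat:** about (222,396)
- **Board:** about (590,380)
- **Turquoise and yellow decoys:** (318,403) and (475,220)

```bash
cat > h.py <<'E'
import numpy as np, cv2
from bench import arm,cams,ticket
from scipy.spatial.transform import Rotation as R
def plane(d,uv,z):
    "pixel(s) -> world point on height z"
    uv=np.atleast_2d(np.float64(uv)); K,T=d["K"],d["T"]
    r=np.c_[(uv[:,0]-K[0,2])/K[0,0],-(uv[:,1]-K[1,2])/K[1,1],-np.ones(len(uv))]@T[:3,:3].T
    return T[:3,3]+r*((z-T[2,3])/r[:,2])[:,None]
def proj(d,P):
    K,T=d["K"],d["T"]; p=(np.atleast_2d(P)-T[:3,3])@T[:3,:3]
    return np.c_[K[0,2]-K[0,0]*p[:,0]/p[:,2],K[1,2]+K[1,1]*p[:,1]/p[:,2]]
def toward(P,yaw=None):
    "shift in tool axes (mm) and turn about tool z (deg) from here to TCP P, tool x at world yaw"
    s=arm.read_state();r=R.from_quat(s["ee_rot"]);x=r.apply([1,0,0]);z=r.apply([0,0,1])
    y=np.degrees(np.arctan2(x[1],x[0]))
    print("tcp",s["position"].round(1),"yaw",y.round(1),"tilt",np.degrees(np.arccos(-z[2])).round(2),"t",round(s["clock"],1))
    if yaw is not None:
        print("turn az",round(-((yaw-y+180)%360-180),1)); r=R.from_matrix(np.c_[[np.cos(np.radians(yaw)),np.sin(np.radians(yaw)),0],[np.sin(np.radians(yaw)),-np.cos(np.radians(yaw)),0],[0,0,-1]])
    print("tool shift after turn, mm",r.inv().apply(np.array(P)-s["position"]).round(1))
def quad(m,d,z,name):
    c=max(cv2.findContours(m.astype(np.uint8),cv2.RETR_EXTERNAL,cv2.CHAIN_APPROX_NONE)[0],key=cv2.contourArea)
    w=plane(d,c[:,0,:],z)[:,:2].astype(np.float32); b=cv2.minAreaRect(w); print(name,np.round(b[0],1),np.round(b[1],1),round(b[2],1)); return b
E
python3 - <<'E'
from h import *
d=cams.get_image("top");f=d["frame"];hsv=cv2.cvtColor(f,cv2.COLOR_BGR2HSV);h,s,v=[hsv[...,i].astype(int) for i in range(3)]
def box(x0,x1,y0,y1):
    m=np.zeros(v.shape,bool);k=1.4286;m[int(y0/k):int(y1/k),int(x0/k):int(x1/k)]=1;return m
quad((s>60)&(h>8)&(h<28)&(v>150)&box(500,680,300,460),d,10,"board")
mm=(((s<30)&(v>135))*1).astype(np.uint8)
quad(cv2.morphologyEx((mm>0).astype(np.uint8),cv2.MORPH_OPEN,np.ones((3,3)))*box(140,300,320,475),d,4,"mat")
quad((v>110)&box(340,490,378,480),d,22,"dish")
quad((v<40)&box(375,450,285,312),d,169,"handle")
quad((v>215)&(s<20)&box(335,480,250,370),d,10,"carrier")
for x0,x1 in((300,342),(480,515)):
    m=(v>125)&box(x0,x1,275,330);quad(m,d,134,"loop")
print(proj(d,[[0,0,0]]))
for n,uv in(("teal",(318,403)),("bottle",(247,247)),("beaker",(560,258)),("yellow",(482,207))): print(n,plane(d,np.array(uv)/1.4286,113).round())
cv2.imwrite("pics/c.png",cv2.resize(f[165:265,205:365],(800,500),interpolation=cv2.INTER_CUBIC))
E
```

```text
board [ 504.5 -338.8] [251.7 211.4] 82.6
mat [488.6 341.4] [209.2 211.4] 84.1
dish [425.4  -7.5] [132.  191.8] 2.4
handle [639.6  -7.4] [75.9 13.3] 85.0
carrier [639.1  -8.6] [241.5 179.3] 85.7
loop [649.4 131.5] [49.2 36.1] 82.5
loop [ 629.4 -146.2] [47.3 38.1] 87.7
[[288.0325615  467.74118063]]
teal [[475. 147. 113.]]
bottle [[741. 268. 113.]]
beaker [[ 711. -267.  113.]]
yellow [[ 803. -137.  113.]]
```

View pics/c.png

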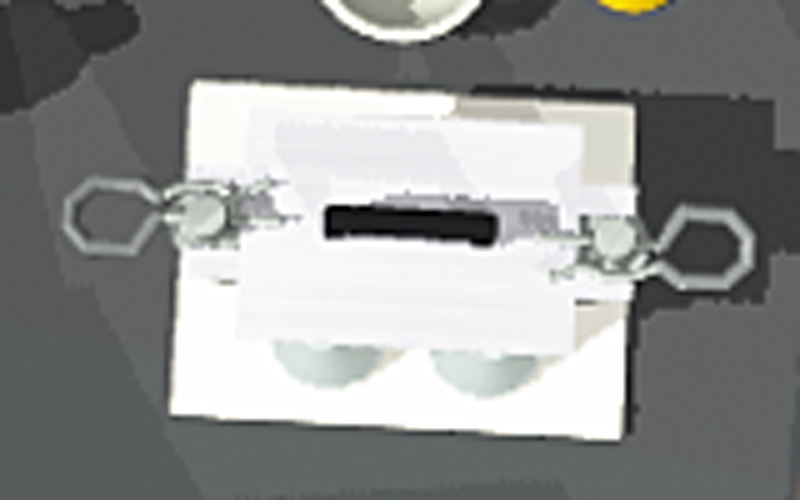

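The crop shows the carrier and plate aligned with carrier +y at about 85.5° in world. Both loops lie 140 mm out from the centre, as expected, and two flasks show at the near side.

Request:
{"op": "servo_tool", "data": {
  "commands": [
    [[0,0,0,0,0,0,-7],[0,0,0,0,0,0,-7],[0,0,0,0,0,0,-7],[0,0,0,0,0,0,-7],[0,0,0,0,0,0,-7],[0,0,0,0,0,0,-7],[0,0,0,0,0,0,-7],[0,0,0,0,0,0,-7],[0,0,0,0,0,0,-7],[0,0,0,0,0,0,-7]]
  ]
}}

```text
clock: 1.03
position: [141.8, -608.5, 231.0]
ee_rot: [-0.666, 0.746, 0.0, 0.0]
contact_force: [-0.1, -0.6, -0.2]
gripper_width: 85.8
grasp_force: 0.0
```

Request:
{"op": "servo_tool", "data": {
  "commands": [
    [[0,0,0,0,0,0,-2.4],[0,0,0,0,0,0,0]]
  ]
}}

```text
clock: 1.2
position: [141.7, -608.5, 231.0]
ee_rot: [-0.679, 0.734, 0.0, 0.0]
contact_force: [0.2, -0.5, 0.7]
gripper_width: 85.4
grasp_force: 0.0
```

```bash
python3 - <<'E'
from h import *
toward([628.6,-147.5,200],-94.5)
E
```

```text
tcp [ 141.7 -608.5  231. ] yaw -94.5 tilt 0.03 t 1.2
turn az 0.0
tool shift after turn, mm [-497.8 -449.2   31. ]
```

Request:
{"op": "servo_tool", "data": {
  "commands": [
    [[0,-0.025,-0.0225,0.0015,0,0,0],[0,-0.025,-0.0225,0.0015,0,0,0],[0,-0.025,-0.0225,0.0015,0,0,0],[0,-0.025,-0.0225,0.0015,0,0,0],[0,-0.025,-0.0225,0.0015,0,0,0],[0,-0.025,-0.0225,0.0015,0,0,0],[0,-0.025,-0.0225,0.0015,0,0,0],[0,-0.025,-0.0225,0.0015,0,0,0],[0,-0.025,-0.0225,0.0015,0,0,0],[0,-0.025,-0.0225,0.0015,0,0,0]]
  ]
}}

```text
clock: 2.03
position: [386.6, -375.7, 216.3]
ee_rot: [-0.678, 0.735, -0.0, 0.0]
contact_force: [0.2, -0.4, -0.9]
gripper_width: 85.5
grasp_force: 0.0
```

Request:
{"op": "servo_tool", "data": {
  "commands": [
    [[0,-0.025,-0.0225,0.0015,0,0,0],[0,-0.025,-0.0225,0.0015,0,0,0],[0,-0.025,-0.0225,0.0015,0,0,0],[0,-0.025,-0.0225,0.0015,0,0,0],[0,-0.025,-0.0225,0.0015,0,0,0],[0,-0.025,-0.0225,0.0015,0,0,0],[0,-0.025,-0.0225,0.0015,0,0,0],[0,-0.025,-0.0225,0.0015,0,0,0],[0,-0.025,-0.0225,0.0015,0,0,0],[0,-0.022,-0.0215,0.0015,0,0,0]]
  ]
}}

```text
clock: 2.87
position: [629.4, -146.7, 201.1]
ee_rot: [-0.679, 0.735, 0.0, -0.0]
contact_force: [0.6, -0.2, -0.1]
gripper_width: 85.2
grasp_force: 0.0
```

Request:
{"op": "servo_tool", "data": {
  "commands": [
    [[0,0,0,0,0,0,0],[0,0,0,0,0,0,0]]
  ]
}}

```text
clock: 3.03
position: [629.0, -147.0, 200.3]
ee_rot: [-0.679, 0.734, 0.001, -0.0]
contact_force: [-0.9, 0.3, 0.3]
gripper_width: 85.4
grasp_force: 0.0
```

```bash
python3 - <<'E'
from h import *
toward([628.6,-147.5,200],-94.5)
d=cams.get_image("wrist");f=d["frame"]
print(proj(d,[[628.6,-147.5,134],[631,-103,137]]).round())
cv2.imwrite("pics/w1.png",f)
d=cams.get_image("scene");f=d["frame"]
print(proj(d,[[628.6,-147.5,134],[628.6,-147.5,137]]).round())
cv2.imwrite("pics/s1.png",f[130:280,180:380])
E
```

```text
tcp [ 629.  -147.   200.3] yaw -94.4 tilt 0.08 t 3.0
turn az 0.1
tool shift after turn, mm [0.5 0.3 0.3]
[[275. 233.]
 [277. 301.]]
[[217. 183.]
 [217. 182.]]
```

View pics/w1.png

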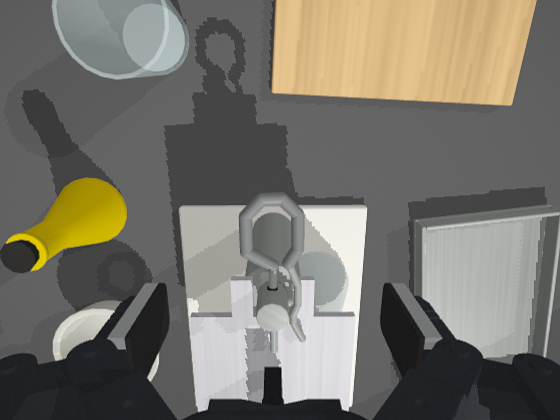

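The wrist view shows clip 1's loop centred at (272,232), against (275,233) predicted. That is a match within 2 mm, so I descend and grip.

Request:
{"op": "servo_tool", "data": {
  "commands": [
    [[0,0,-0.0015,0.02,0,0,0],[0,0,0,0.02,0,0,0],[0,0,0,0.02,0,0,0],[0,0,0,0.02,0,0,0],[0,0,0,0.003,0,0,0],[60,0,0,0,0,0,0],[100,0,0,0,0,0,0],[140,0,0,0,0,0,0],[160,0,0,0,0,0,0],[160,0,0,0,0,0,0]]
  ]
}}

```text
clock: 3.97
position: [630.6, -148.7, 120.1]
ee_rot: [-0.679, 0.734, -0.001, 0.001]
contact_force: [-0.0, -0.0, 2.8]
gripper_width: 37.5
grasp_force: 59.6
```

Request:
{"op": "servo_tool", "data": {
  "commands": [
    [[160,0,0,0,0,0,0],[160,0,0,0,0,0,0],[160,0,0,0,0,0,0],[160,0,0,0,0,0,0]]
  ]
}}

```text
clock: 4.3
position: [630.7, -148.7, 119.5]
ee_rot: [-0.679, 0.734, -0.001, 0.001]
contact_force: [-0.1, 0.1, 6.0]
gripper_width: 37.4
grasp_force: 59.8
```

Request:
{"op": "servo_tool", "data": {
  "commands": [
    [[160,0.004,0,0,0,0,0],[160,0.004,0,0,0,0,0],[160,0.004,0,0,0,0,0],[160,0.005,0,0,0,0,0],[160,0.006,0,0,0,0,0],[160,0.008,0,0,0,0,0],[160,0.01,0,0,0,0,0],[160,0.01,0,0,0,0,0],[160,0.012,0,0,0,0,0],[160,0.012,0,0,0,0,0]]
  ]
}}

```text
clock: 5.13
position: [622.8, -224.9, 117.6]
ee_rot: [-0.679, 0.734, 0.001, -0.001]
contact_force: [-0.8, -0.5, -1.1]
gripper_width: 37.3
grasp_force: 60.4
```

```bash
python3 - <<'E'
from h import *
d=cams.get_image("wrist");cv2.imwrite("pics/w2.png",d["frame"])
print(arm.read_state()["gripper_width"],arm.read_state()["contact_force"])
toward([448,-50,150],-94.5)
E
```

```text
36.66440884365101 [ 0.44917764 -0.92539853  0.32539259]
tcp [ 622.7 -226.9  117.7] yaw -94.6 tilt 0.11 t 5.2
turn az -0.1
tool shift after turn, mm [-162.7  188.1  -32.3]
```

View pics/w2.png

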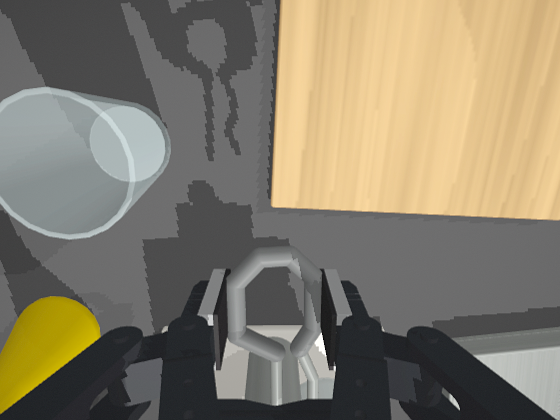

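Clip 1 is out and held cleanly between the pads. Next I take it to the dish.

Request:
{"op": "servo_tool", "data": {
  "commands": [
    [[160,0.005,0,-0.03,0,0,0],[160,0,0,-0.03,0,0,0],[160,-0.0175,0.0226,0,0,0,0],[160,-0.0175,0.0226,0,0,0,0],[160,-0.0175,0.0226,0,0,0,0],[160,-0.0175,0.0226,0,0,0,0],[160,-0.0175,0.0226,0,0,0,0],[160,-0.0175,0.0226,0,0,0,0],[160,-0.0175,0.0226,0,0,0,0],[160,-0.0175,0.0226,0,0,0,0]]
  ]
}}

```text
clock: 6.02
position: [452.8, -74.5, 178.2]
ee_rot: [-0.678, 0.735, 0.0, -0.0]
contact_force: [-0.4, 0.4, -0.4]
gripper_width: 37.3
grasp_force: 60.4
```

Request:
{"op": "servo_tool", "data": {
  "commands": [
    [[160,-0.02,0.0226,0,0,0,0],[160,-0.02,0.0226,0,0,0,0],[160,0,0,0.03,0,0,-7],[160,0,0,0.03,0,0,0],[160,0,0,0.03,0,0,0],[160,0,0,0.02,0,0,0],[160,0,0,0,0,0,0],[160,0,0,0,0,0,0]]
  ]
}}

```text
clock: 6.68
position: [411.9, -31.7, 68.0]
ee_rot: [0.722, -0.692, -0.0, 0.001]
contact_force: [-0.9, -0.4, -0.9]
gripper_width: 37.1
grasp_force: 60.4
```

```bash
python3 - <<'E'
from h import *
toward([411,-35,12],-87.6)
print(arm.read_state()["gripper_width"])
E
```

```text
tcp [411.9 -31.7  68. ] yaw -87.5 tilt 0.15 t 6.7
turn az 0.1
tool shift after turn, mm [ 3.2  1.1 56. ]
37.12662075602225
```

Request:
{"op": "servo_tool", "data": {
  "commands": [
    [[160,0.003,0,0.02,0,0,0],[160,0,0,0.015,0,0,0],[160,0,0,0.01,0,0,0],[160,0,0,0.005,0,0,0],[160,0,0,0.003,0,0,0],[160,0,0,0,0,0,0]]
  ]
}}

```text
clock: 7.18
position: [413.2, -34.0, 15.9]
ee_rot: [0.722, -0.691, 0.0, -0.001]
contact_force: [0.6, 0.4, -0.4]
gripper_width: 37.7
grasp_force: 60.4
```

Request:
{"op": "servo_tool", "data": {
  "commands": [
    [[130,0,0,0,0,0,0],[110,0,0,0,0,0,0],[105,0,0,0,0,0,0],[105,0,0,0,0,0,0],[105,0,0,-0.01,0,0,0],[105,0,0,-0.02,0,0,0],[60,0,0,-0.03,0,0,0],[0,0,0,-0.03,0,0,0],[0,0,0,-0.04,0,0,0],[0,0,0,-0.04,0,0,0]]
  ]
}}

```text
clock: 8.02
position: [411.5, -34.4, 187.0]
ee_rot: [0.722, -0.691, -0.0, 0.001]
contact_force: [1.9, 0.5, -1.1]
gripper_width: 85.9
grasp_force: 0.0
```

```bash
python3 - <<'E'
from h import *
toward([649.5,131.5,200],-94.5)
d=cams.get_image("wrist");cv2.imwrite("pics/w3.png",d["frame"])
E
```

```text
tcp [411.5 -34.4 187. ] yaw -87.5 tilt 0.07 t 8.0
turn az 7.0
tool shift after turn, mm [-184.  -224.3  -13. ]
```

View pics/w3.png

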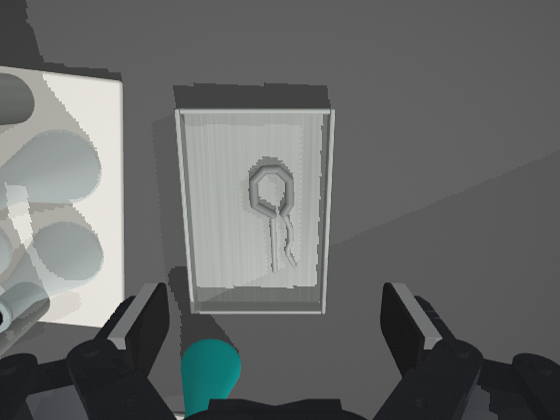

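Clip 1 lies in the dish. Next is clip 0.

Request:
{"op": "servo_tool", "data": {
  "commands": [
    [[0,0,0,-0.018,0,0,7],[0,-0.0204,-0.0249,0,0,0,0],[0,-0.0204,-0.0249,0,0,0,0],[0,-0.0204,-0.0249,0,0,0,0],[0,-0.0204,-0.0249,0,0,0,0],[0,-0.0204,-0.0249,0,0,0,0],[0,-0.0204,-0.0249,0,0,0,0],[0,-0.0204,-0.0249,0,0,0,0],[0,-0.0204,-0.0249,0,0,0,0],[0,-0.0208,-0.0251,0,0,0,0]]
  ]
}}

```text
clock: 8.9
position: [651.4, 132.7, 202.8]
ee_rot: [-0.679, 0.734, 0.0, -0.0]
contact_force: [1.0, -1.1, 1.5]
gripper_width: 85.6
grasp_force: 0.0
```

Request:
{"op": "servo_tool", "data": {
  "commands": [
    [[0,0,0,0,0,0,0],[0,0,0,0,0,0,0]]
  ]
}}

```text
clock: 9.07
position: [650.8, 132.6, 201.4]
ee_rot: [-0.679, 0.734, 0.001, -0.001]
contact_force: [-0.1, -0.2, -0.7]
gripper_width: 85.2
grasp_force: 0.0
```

```bash
python3 - <<'E'
from h import *
toward([649.5,131.5,118],-94.5)
d=cams.get_image("wrist");cv2.imwrite("pics/w4.png",d["frame"])
print(proj(d,[[649.5,131.5,134]]))
E
```

```text
tcp [650.8 132.6 201.4] yaw -94.5 tilt 0.13 t 9.1
turn az 0.0
tool shift after turn, mm [ 1.2  1.2 83.4]
[[276.5661479  231.41325781]]
```

View pics/w4.png

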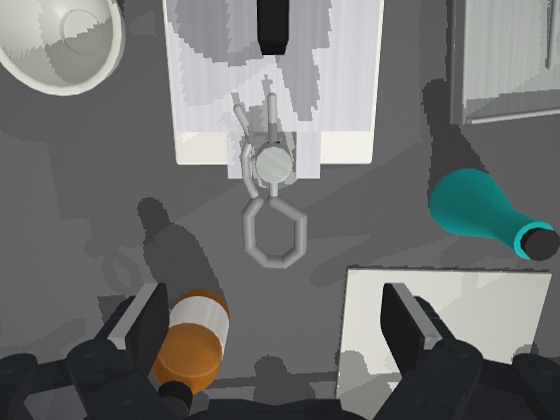

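The loop is at (275,232), as predicted, so I descend, grip and pull along +y (tool −x).

Request:
{"op": "servo_tool", "data": {
  "commands": [
    [[0,0.001,0.001,0.02,0,0,0],[0,0,0,0.02,0,0,0],[0,0,0,0.02,0,0,0],[0,0,0,0.02,0,0,0],[0,0,0,0.003,0,0,0],[60,0,0,0,0,0,0],[100,0,0,0,0,0,0],[140,0,0,0,0,0,0],[160,0,0,0,0,0,0],[160,0,0,0,0,0,0]]
  ]
}}

```text
clock: 9.95
position: [650.2, 131.1, 122.3]
ee_rot: [-0.679, 0.734, -0.001, 0.001]
contact_force: [-0.7, 0.8, 2.8]
gripper_width: 37.1
grasp_force: 59.3
```

Request:
{"op": "servo_tool", "data": {
  "commands": [
    [[160,0,0,0,0,0,0],[160,0,0,0,0,0,0],[160,-0.004,0,0,0,0,0],[160,-0.004,0,0,0,0,0],[160,-0.004,0,0,0,0,0],[160,-0.005,0,0,0,0,0],[160,-0.006,0,0,0,0,0],[160,-0.008,0,0,0,0,0],[160,-0.01,0,0,0,0,0],[160,-0.01,0,0,0,0,0]]
  ]
}}

```text
clock: 10.78
position: [653.0, 182.9, 119.5]
ee_rot: [-0.679, 0.734, 0.0, -0.0]
contact_force: [-0.0, 0.0, -1.0]
gripper_width: 37.3
grasp_force: 59.9
```

Request:
{"op": "servo_tool", "data": {
  "commands": [
    [[160,-0.01,0,0,0,0,0],[160,-0.01,0,0,0,0,0],[160,0,0,-0.03,0,0,0],[160,0,0,-0.03,0,0,0],[160,0,0,0,0,0,0]]
  ]
}}

```text
clock: 11.2
position: [658.4, 204.1, 187.5]
ee_rot: [-0.68, 0.733, -0.003, 0.006]
contact_force: [0.9, -0.6, 1.0]
gripper_width: 37.2
grasp_force: 60.3
```

```bash
python3 - <<'E'
from h import *
toward([437,25,178],-94.5)
d=cams.get_image("wrist");cv2.imwrite("pics/w5.png",d["frame"])
E
```

```text
tcp [658.4 204.1 187.5] yaw -94.3 tilt 0.72 t 11.2
turn az 0.2
tool shift after turn, mm [195.9 206.7   9.5]
```

View pics/w5.png

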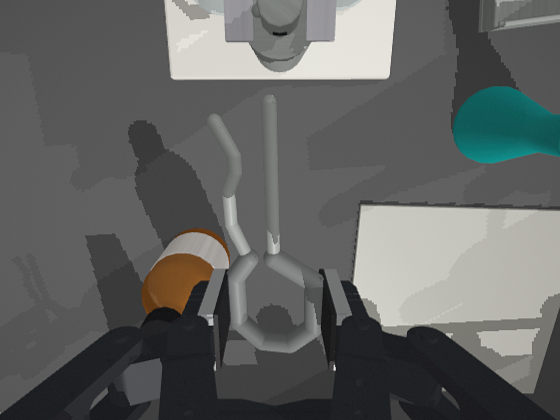

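Request:
{"op": "servo_tool", "data": {
  "commands": [
    [[160,0.0201,0.0206,0,0,0,0],[160,0.0201,0.0206,0,0,0,0],[160,0.0201,0.0206,0,0,0,0],[160,0.0201,0.0206,0,0,0,0],[160,0.0201,0.0206,0,0,0,0],[160,0.0201,0.0206,0,0,0,0],[160,0.0201,0.0206,0,0,0,0],[160,0.0201,0.0206,0,0,0,0],[160,0.0201,0.0206,0,0,0,0],[160,0.0201,0.0206,0,0,0,0]]
  ]
}}

```text
clock: 12.08
position: [432.3, 17.0, 179.7]
ee_rot: [-0.679, 0.734, 0.0, -0.0]
contact_force: [0.2, 0.0, -0.1]
gripper_width: 37.2
grasp_force: 60.3
```

Request:
{"op": "servo_tool", "data": {
  "commands": [
    [[160,0,0,0.03,0,0,-7],[160,0,0,0.03,0,0,0],[160,0,0,0.03,0,0,0],[160,0,0,0.02,0,0,0],[160,0,0,0,0,0,0],[160,0,0,0,0,0,0]]
  ]
}}

```text
clock: 12.58
position: [433.3, 17.4, 69.6]
ee_rot: [0.723, -0.691, -0.001, 0.001]
contact_force: [-0.6, 0.3, 0.6]
gripper_width: 37.3
grasp_force: 60.3
```

```bash
python3 - <<'E'
from h import *
toward([437,20,15],-87.6)
E
```

```text
tcp [433.3  17.4  69.6] yaw -87.5 tilt 0.17 t 12.6
turn az 0.1
tool shift after turn, mm [-2.4 -3.8 54.6]
```

Request:
{"op": "servo_tool", "data": {
  "commands": [
    [[160,-0.002,-0.003,0.02,0,0,0],[160,0,0,0.015,0,0,0],[160,0,0,0.01,0,0,0],[160,0,0,0.005,0,0,0],[160,0,0,0.003,0,0,0],[160,0,0,0,0,0,0]]
  ]
}}

```text
clock: 13.08
position: [437.5, 19.9, 17.9]
ee_rot: [0.723, -0.691, 0.0, -0.001]
contact_force: [-0.0, -1.1, 0.6]
gripper_width: 37.0
grasp_force: 60.3
```

Request:
{"op": "servo_tool", "data": {
  "commands": [
    [[130,0,0,0,0,0,0],[110,0,0,0,0,0,0],[105,0,0,0,0,0,0],[105,0,0,0,0,0,0],[105,0,0,-0.01,0,0,0],[105,0,0,-0.02,0,0,0],[60,0,0,-0.035,0,0,0],[0,0,0,-0.04,0,0,0],[0,0,0,-0.04,0,0,0],[0,0,0,-0.04,0,0,7]]
  ]
}}

```text
clock: 13.92
position: [436.1, 19.2, 204.6]
ee_rot: [-0.678, 0.735, -0.0, 0.0]
contact_force: [0.9, -0.1, -0.5]
gripper_width: 85.5
grasp_force: 0.0
```

Request:
{"op": "servo_tool", "data": {
  "commands": [
    [[0,0,0,-0.01,0,0,0],[0,0,0,0,0,0,0]]
  ]
}}

```text
clock: 14.08
position: [438.8, 20.1, 216.6]
ee_rot: [-0.679, 0.734, -0.002, 0.005]
contact_force: [-0.8, 0.4, -0.5]
gripper_width: 85.4
grasp_force: 0.0
```

```bash
python3 - <<'E'
from h import *
toward([639.6,-7.4,215],-94.5)
d=cams.get_image("wrist");cv2.imwrite("pics/w6.png",d["frame"])
E
```

```text
tcp [438.8  20.1 216.6] yaw -94.5 tilt 0.57 t 14.1
turn az 0.0
tool shift after turn, mm [  11.7 -202.4    1.6]
```

Request:
{"op": "servo_tool", "data": {
  "commands": [
    [[0,0.002,-0.0337,0,0,0,0],[0,0.002,-0.0337,0,0,0,0],[0,0.002,-0.0337,0,0,0,0],[0,0.002,-0.0337,0,0,0,0],[0,0.002,-0.0337,0,0,0,0],[0,0.002,-0.0337,0,0,0,0],[0,0,0,0,0,0,0],[0,0,0,0,0,0,0]]
  ]
}}

```text
clock: 14.8
position: [637.2, -8.7, 208.3]
ee_rot: [-0.678, 0.735, 0.002, -0.003]
contact_force: [-0.7, 0.6, 0.1]
gripper_width: 85.4
grasp_force: 0.0
```

```bash
python3 - <<'E'
from h import *
toward([639.6,-7.4,145],-94.5)
d=cams.get_image("wrist");f=d["frame"];v=f.max(2);m=(v<40);m[300:]=0
n,l,st,c=cv2.connectedComponentsWithStats(m.astype(np.uint8))
for i in range(1,n):
    if st[i,4]>300: print(st[i],c[i].round())
print(proj(d,[[639.6,-7.4,169]]))
E
```

```text
tcp [637.2  -8.7 208.3] yaw -94.6 tilt 0.37 t 14.8
turn az -0.1
tool shift after turn, mm [-1.5 -2.3 63.3]
[ 254  169   26  131 1056] [264. 218.]
[[270.11204091 254.51846569]]
```

Request:
{"op": "servo_tool", "data": {
  "commands": [
    [[0,-0.0015,-0.004,0.02,0,0,0],[0,0,0,0.02,0,0,0],[0,0,0,0.015,0,0,0],[80,0,0,0.009,0,0,0],[140,0,0,0,0,0,0],[180,0,0,0,0,0,0],[200,0,0,0,0,0,0],[220,0,0,0,0,0,0],[240,0,0,0,0,0,0],[240,0,0,0,0,0,0]]
  ]
}}

```text
clock: 15.68
position: [641.6, -7.0, 149.6]
ee_rot: [-0.679, 0.734, -0.0, 0.0]
contact_force: [-2.3, 0.7, 3.6]
gripper_width: 12.7
grasp_force: 59.3
```

Request:
{"op": "servo_tool", "data": {
  "commands": [
    [[240,0,0,0,0,0,0],[240,0,0,0,0,0,0],[240,0,0,0,0,0,0]]
  ]
}}

```text
clock: 15.93
position: [641.6, -7.0, 149.6]
ee_rot: [-0.679, 0.734, -0.0, 0.0]
contact_force: [-2.6, 1.7, 5.6]
gripper_width: 12.6
grasp_force: 59.6
```

Request:
{"op": "servo_tool", "data": {
  "commands": [
    [[240,0,0,-0.004,0,0,0],[240,0,0,-0.006,0,0,0],[240,0,0,-0.008,0,0,0],[240,0,0,-0.01,0,0,0],[240,0,0,-0.01,0,0,0]]
  ]
}}

```text
clock: 16.35
position: [641.3, -7.2, 186.8]
ee_rot: [-0.679, 0.734, 0.0, -0.0]
contact_force: [0.6, -0.2, -4.1]
gripper_width: 12.5
grasp_force: 58.7
```

Request:
{"op": "servo_tool", "data": {
  "commands": [
    [[240,0,0,-0.015,0,0,0],[240,0,0,-0.015,0,0,0],[240,0,0,-0.015,0,0,0],[240,0,0,0,0,0,0],[240,0,0,0,0,0,0]]
  ]
}}

```text
clock: 16.77
position: [641.9, -7.0, 232.6]
ee_rot: [-0.679, 0.734, -0.001, 0.001]
contact_force: [0.1, -0.3, -5.0]
gripper_width: 12.5
grasp_force: 58.8
```

```bash
python3 - <<'E'
from h import *
toward([504.5,-338.8,220],-97.4)
d=cams.get_image("scene");cv2.imwrite("pics/s2.png",cv2.resize(d["frame"][120:330,120:400],(800,600)))
E
```

```text
tcp [641.9  -7.  232.6] yaw -94.5 tilt 0.16 t 16.8
turn az 2.9
tool shift after turn, mm [346.8  93.5  12.6]
```

View pics/s2.png

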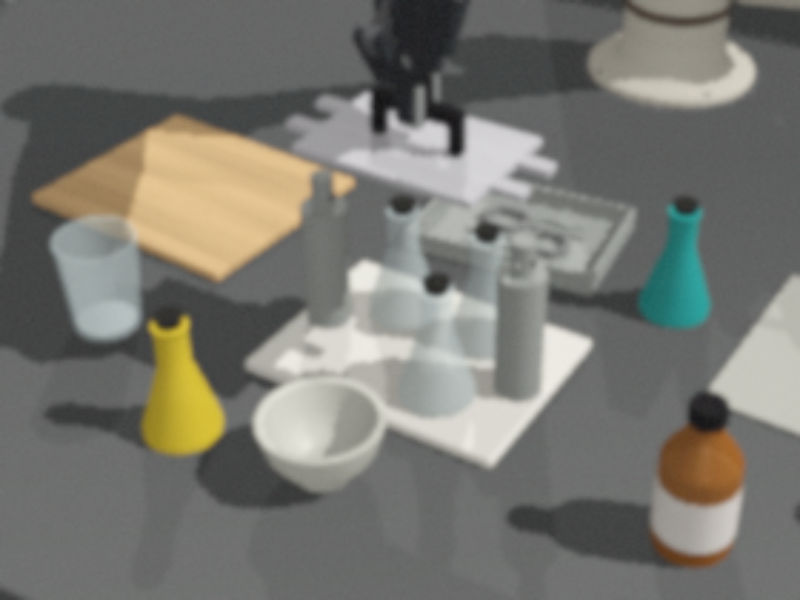

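The plate hangs level. Three stoppered flasks are on the carrier at crop pixels (403,205), (487,232) and (437,284), and both clips lie in the dish. I carry the plate to the board.

Request:
{"op": "servo_tool", "data": {
  "commands": [
    [[240,0,0,0,0,0,2.9],[240,0.018,0.0047,0,0,0,0],[240,0.032,0.009,0,0,0,0],[240,0.036,0.0098,0,0,0,0],[240,0.036,0.0098,0,0,0,0],[240,0.036,0.0098,0,0,0,0],[240,0.036,0.0098,0,0,0,0],[240,0.036,0.0098,0,0,0,0],[240,0.036,0.0098,0,0,0,0],[240,0.036,0.0098,0,0,0,0]]
  ]
}}

```text
clock: 17.65
position: [519.1, -297.5, 230.1]
ee_rot: [-0.66, 0.751, 0.001, -0.001]
contact_force: [-0.2, 0.3, -4.4]
gripper_width: 12.6
grasp_force: 58.8
```

Request:
{"op": "servo_tool", "data": {
  "commands": [
    [[240,0.028,0.007,0,0,0,0],[240,0.017,0.0042,0,0,0,0],[240,0,0,0.03,0,0,0],[240,0,0,0.03,0,0,0],[240,0,0,0.03,0,0,0],[240,0,0,0.02,0,0,0],[240,0,0,0.02,0,0,0],[240,0,0,0.02,0,0,0],[240,0,0,0,0,0,0],[240,0,0,0,0,0,0]]
  ]
}}

```text
clock: 18.48
position: [502.6, -339.0, 79.6]
ee_rot: [-0.66, 0.751, 0.002, -0.001]
contact_force: [-0.1, 0.7, -3.8]
gripper_width: 12.4
grasp_force: 59.2
```

```bash
python3 - <<'E'
from h import *
toward([504.5,-338.8,35],-97.4)
E
```

```text
tcp [ 502.6 -339.    79.6] yaw -97.4 tilt 0.27 t 18.5
turn az 0.0
tool shift after turn, mm [-0.4 -1.8 44.6]
```

Request:
{"op": "servo_tool", "data": {
  "commands": [
    [[240,0,-0.002,0.015,0,0,0],[240,0,0,0.01,0,0,0],[240,0,0,0.006,0,0,0],[240,0,0,0.004,0,0,0],[240,0,0,0.003,0,0,0],[240,0,0,0.002,0,0,0],[240,0,0,0,0,0,0],[240,0,0,0,0,0,0]]
  ]
}}

```text
clock: 19.15
position: [506.4, -339.5, 41.7]
ee_rot: [-0.66, 0.751, -0.0, 0.0]
contact_force: [1.1, 0.3, -4.1]
gripper_width: 12.3
grasp_force: 59.2
```

Request:
{"op": "servo_tool", "data": {
  "commands": [
    [[240,0,0,0.002,0,0,0],[240,0,0,0.001,0,0,0],[240,0,0,0,0,0,0]]
  ]
}}

```text
clock: 19.4
position: [506.0, -339.4, 38.2]
ee_rot: [-0.66, 0.751, 0.0, -0.0]
contact_force: [-0.1, 0.3, -4.7]
gripper_width: 12.8
grasp_force: 59.2
```

Request:
{"op": "servo_tool", "data": {
  "commands": [
    [[240,0,0,0.001,0,0,0],[240,0,0,0.001,0,0,0],[240,0,0,0,0,0,0]]
  ]
}}

```text
clock: 19.65
position: [506.0, -339.4, 36.1]
ee_rot: [-0.66, 0.751, 0.0, -0.0]
contact_force: [-0.2, -0.4, -4.4]
gripper_width: 12.4
grasp_force: 59.2
```

Request:
{"op": "servo_tool", "data": {
  "commands": [
    [[240,0,0,0.001,0,0,0],[240,0,0,0.0005,0,0,0],[240,0,0,0,0,0,0]]
  ]
}}

```text
clock: 19.9
position: [506.2, -339.5, 35.0]
ee_rot: [-0.66, 0.751, -0.0, -0.0]
contact_force: [-1.4, -0.4, -2.9]
gripper_width: 12.5
grasp_force: 59.4
```

Request:
{"op": "servo_tool", "data": {
  "commands": [
    [[240,0,0,0.0007,0,0,0],[230,0,0,0,0,0,0],[200,0,0,0,0,0,0],[150,0,0,0,0,0,0],[100,0,0,0,0,0,0],[60,0,0,0,0,0,0],[60,0,0,-0.02,0,0,0],[60,0,0,-0.04,0,0,0],[60,0,0,-0.04,0,0,0],[60,0,0,-0.04,0,0,0]]
  ]
}}

```text
clock: 20.73
position: [505.9, -339.4, 175.6]
ee_rot: [-0.66, 0.751, 0.0, -0.0]
contact_force: [0.7, -0.3, -0.9]
gripper_width: 65.3
grasp_force: 0.0
```

Request:
{"op": "servo_tool", "data": {
  "commands": [
    [[60,0,0,-0.03,0,0,0],[60,0,0,0,0,0,0]]
  ]
}}

```text
clock: 20.9
position: [509.8, -341.6, 212.9]
ee_rot: [-0.661, 0.751, -0.008, 0.003]
contact_force: [0.7, -0.2, 0.7]
gripper_width: 65.4
grasp_force: 0.0
```

```bash
python3 - <<'E'
from h import *
toward([506,-339,220],-94.5)
d=cams.get_image("top");f=d["frame"];cv2.imwrite("pics/t2.png",f)
cv2.imwrite("pics/t2c.png",cv2.resize(f[155:265,205:365],(800,550),interpolation=cv2.INTER_CUBIC))
v=f.max(2).astype(int)
m=np.zeros(v.shape,np.uint8);m[170:260,230:345]=1
n,l,st,c=cv2.connectedComponentsWithStats(((v<60)*m).astype(np.uint8))
for i in range(1,n):
    if 15<st[i,4]<200: print(st[i],c[i].round(1),plane(d,c[i],123).round(1))
hsv=cv2.cvtColor(f,cv2.COLOR_BGR2HSV)
m=np.zeros(v.shape,np.uint8);m[215:320,355:470]=1
quad(((hsv[...,1]<40)&(v>170))*m,d,16,"plate")
E
```

```text
tcp [ 509.8 -341.6  212.9] yaw -97.3 tilt 0.93 t 20.9
turn az -2.8
tool shift after turn, mm [-2.3  4.  -7.1]
[295 170  13   3  18] [300.2 170.4] [[738.9 -43.4 123. ]]
[330 186  15  66 156] [334.3 217.7] [[ 622.3 -122.1  123. ]]
[266 189   8   8  56] [269.5 192.7] [[685.9  31.9 123. ]]
[265 224   8   9  56] [268.5 227.9] [[601.1  35.6 123. ]]
[300 226   8   8  57] [303.4 229.7] [[595.1 -47.5 123. ]]
plate [ 499.8 -353.9] [246.  270.6] 88.8
```

View pics/t2c.png

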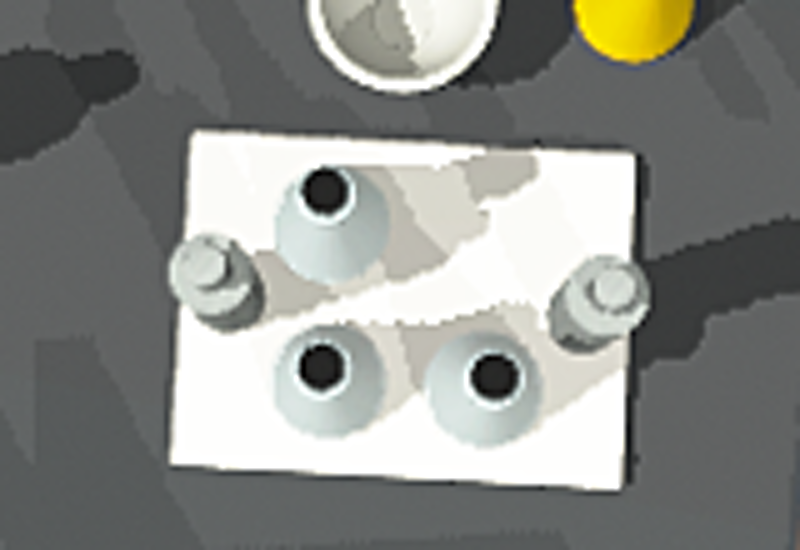

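The crop shows flasks A, B and C with stoppers at about (686,32), (601,36) and (595,−48). The fourth slot is empty. I hover over C and look from close by.

Request:
{"op": "servo_tool", "data": {
  "commands": [
    [[60,0,0,0,0,0,-2.8],[60,-0.033,-0.0068,0,0,0,0],[60,-0.033,-0.0068,0,0,0,0],[60,-0.033,-0.0068,0,0,0,0],[60,-0.033,-0.0068,0,0,0,0],[100,-0.033,-0.0068,0,0,0,0],[100,-0.033,-0.0068,0,0,0,0],[100,-0.033,-0.0068,0,0,0,0],[100,-0.033,-0.0068,0,0,0,0],[100,-0.033,-0.0068,0,0,0,0]]
  ]
}}

```text
clock: 21.78
position: [590.5, -46.6, 202.7]
ee_rot: [-0.678, 0.735, 0.001, -0.001]
contact_force: [-0.1, -0.6, 0.4]
gripper_width: 52.2
grasp_force: 0.0
```

Request:
{"op": "servo_tool", "data": {
  "commands": [
    [[100,0,0,0,0,0,0],[100,0,0,0,0,0,0],[100,0,0,0,0,0,0]]
  ]
}}

```text
clock: 22.03
position: [590.3, -48.3, 202.9]
ee_rot: [-0.678, 0.735, 0.001, -0.001]
contact_force: [-0.2, -0.6, -0.5]
gripper_width: 52.2
grasp_force: 0.0
```

```bash
cat > fl.py <<'E'
from h import *
import sys
def flasks(show=None):
    d=cams.get_image("wrist");f=d["frame"]
    m=(f.max(2)<60).astype(np.uint8);m[330:]=0;m[:40]=0
    if show: cv2.imwrite(show,f)
    n,l,st,c=cv2.connectedComponentsWithStats(m)
    for i in range(1,n):
        a=st[i]
        if a[4]>200 and .6<a[2]/a[3]<1.6: print("wrist blob",a,plane(d,c[i],123)[0].round(1))
    d=cams.get_image("top");f=d["frame"];m=np.zeros(f.shape[:2],np.uint8);m[160:270,225:350]=1
    n,l,st,c=cv2.connectedComponentsWithStats((f.max(2)<60).astype(np.uint8)*m)
    for i in range(1,n):
        if 30<st[i,4]<90: print("top blob",plane(d,c[i],123)[0].round(1))
E
python3 - <<'E'
from fl import *
flasks("pics/w7.png")
toward([595.1,-47.5,80],-94.5)
d=cams.get_image("top");f=d["frame"];v=f.max(2).astype(int)
hsv=cv2.cvtColor(f,cv2.COLOR_BGR2HSV)
m=np.zeros(v.shape,np.uint8);m[215:320,360:470]=1
k=((hsv[...,1]<40)&(v>170)).astype(np.uint8)*m
quad(cv2.morphologyEx(k,cv2.MORPH_OPEN,np.ones((3,3))),d,16,"plate")
E
```

```text
wrist blob [  0  40  50  42 837] [ 726.2 -158.8  123. ]
wrist blob [   0  143  102   92 3926] [730.9 -88.7 123. ]
wrist blob [249 210  35  35 925] [595.4 -48.1 123. ]
wrist blob [140 284  49  46 797] [668.    8.7 123. ]
top blob [747.8 -55.3 123. ]
top blob [745.6 131.8 123. ]
top blob [685.5  31.8 123. ]
top blob [537.2 -46.4 123. ]
top blob [507.6  63.  123. ]
tcp [590.3 -49.2 203.4] yaw -94.7 tilt 0.08 t 22.1
turn az -0.2
tool shift after turn, mm [ -2.   -4.6 123.4]
plate [ 504.9 -338.8] [213.  110.6] 82.6
```

View pics/w7.png

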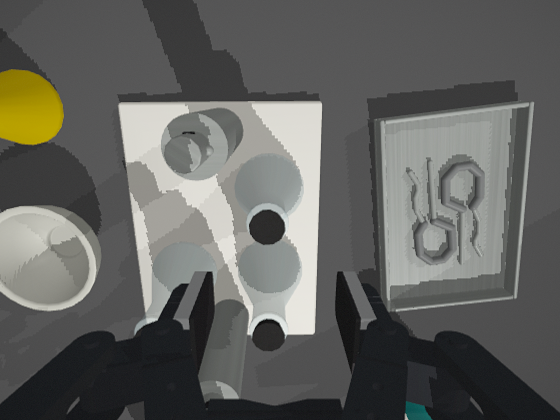

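The wrist view puts C's stopper at (267,227), and it agrees with the top view at (595,−48). The plate lies centred on the board (within 0.5 mm) and both clips are in the dish. I descend on C and close in small steps.

Request:
{"op": "servo_tool", "data": {
  "commands": [
    [[100,-0.0017,-0.0048,0.01,0,0,0],[100,0,0,0.02,0,0,0],[100,0,0,0.025,0,0,0],[100,0,0,0.025,0,0,0],[100,0,0,0.02,0,0,0],[100,0,0,0.015,0,0,0],[100,0,0,0.008,0,0,0],[120,0,0,0,0,0,0],[140,0,0,0,0,0,0],[155,0,0,0,0,0,0]]
  ]
}}

```text
clock: 23.02
position: [596.7, -47.1, 82.1]
ee_rot: [-0.678, 0.735, -0.001, 0.001]
contact_force: [0.2, 0.3, -0.1]
gripper_width: 33.6
grasp_force: 0.0
```

Request:
{"op": "servo_tool", "data": {
  "commands": [
    [[165,0,0,0,0,0,0],[165,0,0,0,0,0,0]]
  ]
}}

```text
clock: 23.18
position: [596.5, -46.9, 82.3]
ee_rot: [-0.678, 0.735, -0.001, 0.001]
contact_force: [-0.3, 0.1, -0.1]
gripper_width: 30.2
grasp_force: 0.0
```

Request:
{"op": "servo_tool", "data": {
  "commands": [
    [[171,0,0,0,0,0,0],[171,0,0,0,0,0,0]]
  ]
}}

```text
clock: 23.35
position: [596.0, -46.9, 81.7]
ee_rot: [-0.678, 0.735, -0.0, 0.0]
contact_force: [0.2, 0.7, -0.4]
gripper_width: 28.2
grasp_force: 0.0
```

Request:
{"op": "servo_tool", "data": {
  "commands": [
    [[174,0,0,0,0,0,0],[174,0,0,0,0,0,0]]
  ]
}}

```text
clock: 23.52
position: [595.8, -47.0, 81.3]
ee_rot: [-0.678, 0.735, -0.0, 0.0]
contact_force: [0.8, -0.2, 1.1]
gripper_width: 27.1
grasp_force: 0.1
```

Request:
{"op": "servo_tool", "data": {
  "commands": [
    [[176,0,0,0,0,0,0],[176,0,0,0,0,0,0]]
  ]
}}

```text
clock: 23.68
position: [595.6, -46.9, 81.1]
ee_rot: [-0.678, 0.735, 0.0, -0.0]
contact_force: [-0.0, 0.2, 0.4]
gripper_width: 26.5
grasp_force: 0.3
```

Request:
{"op": "servo_tool", "data": {
  "commands": [
    [[178,0,0,0,0,0,0],[178,0,0,0,0,0,0]]
  ]
}}

```text
clock: 23.85
position: [595.5, -47.0, 81.1]
ee_rot: [-0.678, 0.735, 0.0, -0.0]
contact_force: [-0.5, 0.3, 1.1]
gripper_width: 25.6
grasp_force: 3.8
```

Request:
{"op": "servo_tool", "data": {
  "commands": [
    [[179,0,0,0,0,0,0],[179,0,0,0,0,0,0]]
  ]
}}

```text
clock: 24.02
position: [595.7, -47.0, 81.1]
ee_rot: [-0.678, 0.735, 0.0, -0.0]
contact_force: [-1.2, 0.1, 0.5]
gripper_width: 25.7
grasp_force: 10.8
```

Request:
{"op": "servo_tool", "data": {
  "commands": [
    [[178.5,0,0,0,0,0,0],[178.5,0,0,0,0,0,0]]
  ]
}}

```text
clock: 24.18
position: [595.8, -47.0, 81.1]
ee_rot: [-0.678, 0.735, 0.0, -0.0]
contact_force: [-0.7, 0.2, 0.2]
gripper_width: 25.8
grasp_force: 10.8
```

Request:
{"op": "servo_tool", "data": {
  "commands": [
    [[178.5,0,0,-0.003,0,0,0],[178.5,0,0,-0.005,0,0,0],[178.5,0,0,-0.007,0,0,0]]
  ]
}}

```text
clock: 24.43
position: [595.7, -47.0, 96.0]
ee_rot: [-0.678, 0.735, 0.0, -0.0]
contact_force: [0.5, -0.1, -0.9]
gripper_width: 25.7
grasp_force: 10.6
```

Request:
{"op": "servo_tool", "data": {
  "commands": [
    [[178.5,0,0,-0.015,0,0,0],[178.5,0,0,-0.025,0,0,0],[178.5,0,0,-0.025,0,0,0],[178.5,0,0,-0.025,0,0,0],[178.5,0,0,-0.025,0,0,0],[178.5,0,0,-0.02,0,0,0],[178.5,0,0,-0.01,0,0,0],[178.5,0,0,0,0,0,0]]
  ]
}}

```text
clock: 25.1
position: [597.2, -46.9, 244.5]
ee_rot: [-0.678, 0.735, -0.002, 0.003]
contact_force: [-0.4, -0.5, -0.8]
gripper_width: 25.9
grasp_force: 10.7
```

Request:
{"op": "servo_tool", "data": {
  "commands": [
    [[178.5,-0.0125,0.0031,0,0,0,0],[178.5,-0.025,0.00615,0,0,0,0],[178.5,-0.025,0.00615,0,0,0,0],[178.5,-0.025,0.00615,0,0,0,0],[178.5,-0.025,0.00615,0,0,0,0],[178.5,-0.025,0.00615,0,0,0,0],[178.5,-0.025,0.00615,0,0,0,0],[178.5,-0.025,0.00615,0,0,0,0],[178.5,-0.025,0.00615,0,0,0,0],[178.5,-0.025,0.00615,0,0,0,0]]
  ]
}}

```text
clock: 25.93
position: [555.0, 195.8, 238.9]
ee_rot: [-0.678, 0.735, 0.001, -0.002]
contact_force: [-0.0, 0.2, -0.6]
gripper_width: 25.3
grasp_force: 10.6
```

Request:
{"op": "servo_tool", "data": {
  "commands": [
    [[178.5,-0.025,0.00615,0,0,0,0],[178.5,-0.025,0.00615,0,0,0,0],[178.5,-0.025,0.00615,0,0,0,0],[178.5,-0.025,0.00615,0,0,0,0],[178.5,-0.025,0.00615,0,0,0,0],[178.5,-0.025,0.00615,0,0,0,0],[178.5,-0.025,0.00615,0,0,0,0],[178.5,-0.0125,0.0031,0,0,0,0],[178.5,0,0,0,0,0,0],[178.5,0,0,0,0,0,0]]
  ]
}}

```text
clock: 26.77
position: [524.6, 385.2, 239.2]
ee_rot: [-0.679, 0.734, -0.0, -0.002]
contact_force: [0.7, -0.5, -0.3]
gripper_width: 25.9
grasp_force: 10.6
```

```bash
python3 - <<'E'
from h import *
toward([525,385,76],-94.5)
d=cams.get_image("wrist");cv2.imwrite("pics/w8.png",d["frame"])
E
```

```text
tcp [524.6 385.2 239.2] yaw -94.5 tilt 0.2 t 26.8
turn az -0.0
tool shift after turn, mm [  0.2  -0.4 163.2]
```

View pics/w8.png

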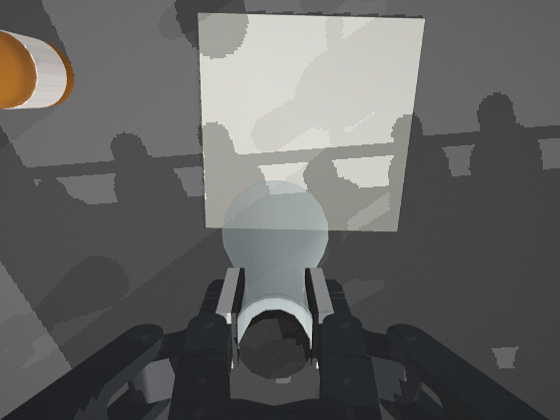

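The flask hangs upright in the pads over the mat. I lower it softly.

Request:
{"op": "servo_tool", "data": {
  "commands": [
    [[178.5,0,0,0.015,0,0,0],[178.5,0,0,0.025,0,0,0],[178.5,0,0,0.025,0,0,0],[178.5,0,0,0.025,0,0,0],[178.5,0,0,0.025,0,0,0],[178.5,0,0,0.02,0,0,0],[178.5,0,0,0.012,0,0,0],[178.5,0,0,0.006,0,0,0],[178.5,0,0,0,0,0,0],[178.5,0,0,0,0,0,0]]
  ]
}}

```text
clock: 27.65
position: [526.3, 385.1, 89.1]
ee_rot: [-0.678, 0.735, -0.0, 0.001]
contact_force: [-0.2, 0.1, -0.1]
gripper_width: 25.7
grasp_force: 10.6
```

Request:
{"op": "servo_tool", "data": {
  "commands": [
    [[178.5,0,0,0.002,0,0,0],[178.5,0,0,0.001,0,0,0],[178.5,0,0,0,0,0,0],[178.5,0,0,0,0,0,0]]
  ]
}}

```text
clock: 27.98
position: [525.7, 385.3, 85.8]
ee_rot: [-0.678, 0.735, 0.0, 0.001]
contact_force: [-0.0, -0.0, -1.8]
gripper_width: 25.3
grasp_force: 10.6
```

Request:
{"op": "servo_tool", "data": {
  "commands": [
    [[178.5,0,0,0.003,0,0,0],[178.5,0,0,0.003,0,0,0],[178.5,0,0,0.002,0,0,0],[178.5,0,0,0,0,0,0],[178.5,0,0,0,0,0,0]]
  ]
}}

```text
clock: 28.4
position: [525.5, 384.9, 76.8]
ee_rot: [-0.678, 0.735, -0.0, -0.0]
contact_force: [-1.2, 0.9, -1.8]
gripper_width: 25.6
grasp_force: 10.6
```

Request:
{"op": "servo_tool", "data": {
  "commands": [
    [[178.5,0,0,0.001,0,0,0],[178.5,0,0,0,0,0,0],[178.5,0,0,0,0,0,0]]
  ]
}}

```text
clock: 28.65
position: [525.6, 385.0, 76.1]
ee_rot: [-0.678, 0.735, -0.0, 0.0]
contact_force: [0.3, -0.3, -1.0]
gripper_width: 25.6
grasp_force: 10.6
```

Request:
{"op": "servo_tool", "data": {
  "commands": [
    [[178.5,0,0,0.001,0,0,0],[178.5,0,0,0,0,0,0],[178.5,0,0,0,0,0,0]]
  ]
}}

```text
clock: 28.9
position: [525.6, 385.0, 75.1]
ee_rot: [-0.678, 0.735, 0.0, 0.0]
contact_force: [-0.4, -0.4, -1.0]
gripper_width: 25.7
grasp_force: 10.6
```

Request:
{"op": "servo_tool", "data": {
  "commands": [
    [[178.5,0,0,0.0004,0,0,0],[178.5,0,0,0,0,0,0],[178.5,0,0,0,0,0,0]]
  ]
}}

```text
clock: 29.15
position: [525.6, 385.1, 75.1]
ee_rot: [-0.678, 0.735, -0.0, 0.0]
contact_force: [-1.8, 0.4, 2.1]
gripper_width: 25.7
grasp_force: 10.8
```

Request:
{"op": "servo_tool", "data": {
  "commands": [
    [[178.5,0,0,0.0004,0,0,0],[178.5,0,0,0,0,0,0],[178.5,0,0,0,0,0,0]]
  ]
}}

```text
clock: 29.4
position: [525.7, 385.1, 75.0]
ee_rot: [-0.678, 0.735, -0.0, 0.0]
contact_force: [-2.2, -0.4, 5.3]
gripper_width: 25.7
grasp_force: 11.1
```

The flask has landed. I release slowly, rise and go above flask B.

Request:
{"op": "servo_tool", "data": {
  "commands": [
    [[177,0,0,-0.0003,0,0,0],[174,0,0,0,0,0,0],[170,0,0,0,0,0,0],[160,0,0,0,0,0,0],[140,0,0,0,0,0,0],[115,0,0,0,0,0,0],[100,0,0,0,0,0,0],[100,0,0,-0.01,0,0,0],[100,0,0,-0.03,0,0,0],[100,0,0,-0.04,0,0,0]]
  ]
}}

```text
clock: 30.23
position: [524.0, 383.5, 152.5]
ee_rot: [-0.678, 0.735, -0.0, -0.004]
contact_force: [1.1, 1.5, -0.2]
gripper_width: 51.8
grasp_force: 0.0
```

Request:
{"op": "servo_tool", "data": {
  "commands": [
    [[100,0,0,-0.04,0,0,0],[100,0,0,-0.025,0,0,0],[100,0.02,-0.006,0,0,0,0],[100,0.0341,-0.0102,0,0,0,0],[100,0.0341,-0.0102,0,0,0,0],[100,0.0341,-0.0102,0,0,0,0],[100,0.0341,-0.0102,0,0,0,0],[100,0.0341,-0.0102,0,0,0,0],[100,0.0341,-0.0102,0,0,0,0],[100,0.0341,-0.0102,0,0,0,0]]
  ]
}}

```text
clock: 31.07
position: [582.2, 119.3, 220.8]
ee_rot: [-0.678, 0.735, -0.0, 0.001]
contact_force: [1.0, 0.7, -0.1]
gripper_width: 51.6
grasp_force: 0.0
```

Request:
{"op": "servo_tool", "data": {
  "commands": [
    [[100,0.0341,-0.0102,0,0,0,0],[100,0.0341,-0.0102,0,0,0,0],[100,0.016,-0.005,0,0,0,0],[100,0,0,0,0,0,0],[100,0,0,0,0,0,0],[100,0,0,0,0,0,0]]
  ]
}}

```text
clock: 31.57
position: [600.6, 35.4, 220.1]
ee_rot: [-0.678, 0.735, -0.0, 0.0]
contact_force: [0.6, -0.9, 0.0]
gripper_width: 51.5
grasp_force: 0.0
```

```bash
python3 - <<'E'
from fl import *
flasks()
toward([601.1,35.6,80],-94.5)
E
```

```text
wrist blob [   0   45  101   99 5175] [732.  -62.8 123. ]
wrist blob [257 201  33  32 808] [601.6  34.5 123. ]
wrist blob [134 206  34  31 854] [685.7  31.1 123. ]
wrist blob [ 116  282   73   48 2120] [700.   99.3 123. ]
top blob [747.5 -55.9 123. ]
top blob [745.6 131.8 123. ]
top blob [551.8  36.4 123. ]
top blob [507.6  63.  123. ]
tcp [600.5  36.  219.9] yaw -94.5 tilt 0.03 t 31.7
turn az -0.0
tool shift after turn, mm [  0.4  -0.6 139.9]
```

B is unchanged at (601,35). I descend and grip.

Request:
{"op": "servo_tool", "data": {
  "commands": [
    [[100,0.001,-0.0008,0.015,0,0,0],[100,0,0,0.025,0,0,0],[100,0,0,0.025,0,0,0],[100,0,0,0.025,0,0,0],[100,0,0,0.025,0,0,0],[100,0,0,0.016,0,0,0],[100,0,0,0.008,0,0,0],[120,0,0,0,0,0,0],[140,0,0,0,0,0,0],[155,0,0,0,0,0,0]]
  ]
}}

```text
clock: 32.5
position: [602.4, 34.6, 82.1]
ee_rot: [-0.679, 0.734, -0.001, 0.001]
contact_force: [0.4, -0.2, -0.1]
gripper_width: 33.4
grasp_force: 0.0
```

Request:
{"op": "servo_tool", "data": {
  "commands": [
    [[165,0,0,0,0,0,0],[170,0,0,0,0,0,0],[173,0,0,0,0,0,0],[175,0,0,0,0,0,0],[176,0,0,0,0,0,0],[176,0,0,0,0,0,0]]
  ]
}}

```text
clock: 33.0
position: [601.4, 33.9, 80.7]
ee_rot: [-0.678, 0.735, -0.0, 0.0]
contact_force: [0.6, 1.3, 0.8]
gripper_width: 26.2
grasp_force: 0.0
```

Request:
{"op": "servo_tool", "data": {
  "commands": [
    [[177,0,0,0,0,0,0],[177,0,0,0,0,0,0],[177,0,0,0,0,0,0]]
  ]
}}

```text
clock: 33.25
position: [601.3, 33.9, 80.6]
ee_rot: [-0.678, 0.735, 0.0, -0.0]
contact_force: [-0.4, -0.5, -0.5]
gripper_width: 25.8
grasp_force: 0.0
```

Request:
{"op": "servo_tool", "data": {
  "commands": [
    [[178,0,0,0,0,0,0],[178,0,0,0,0,0,0],[178,0,0,0,0,0,0]]
  ]
}}

```text
clock: 33.5
position: [601.3, 33.9, 80.6]
ee_rot: [-0.678, 0.735, 0.0, -0.0]
contact_force: [-0.5, 0.2, -0.1]
gripper_width: 25.9
grasp_force: 3.7
```

Request:
{"op": "servo_tool", "data": {
  "commands": [
    [[179,0,0,0,0,0,0],[179,0,0,0,0,0,0],[179,0,0,0,0,0,0]]
  ]
}}

```text
clock: 33.75
position: [601.3, 33.9, 80.6]
ee_rot: [-0.678, 0.735, 0.0, -0.0]
contact_force: [-0.5, -0.1, 0.1]
gripper_width: 25.7
grasp_force: 10.8
```

Request:
{"op": "servo_tool", "data": {
  "commands": [
    [[179,0,0,-0.004,0,0,0],[179,0,0,-0.008,0,0,0],[179,0,0,-0.015,0,0,0],[179,0,0,-0.025,0,0,0],[179,0,0,-0.025,0,0,0],[179,0,0,-0.025,0,0,0],[179,0,0,-0.025,0,0,0],[179,0,0,-0.02,0,0,0],[179,0,0,-0.01,0,0,0],[179,0,0,0,0,0,0]]
  ]
}}

```text
clock: 34.58
position: [602.6, 34.2, 240.9]
ee_rot: [-0.678, 0.735, -0.002, 0.003]
contact_force: [0.7, -0.1, -0.7]
gripper_width: 25.7
grasp_force: 10.8
```

Request:
{"op": "servo_tool", "data": {
  "commands": [
    [[179,-0.0123,0.0046,0,0,0,0],[179,-0.025,0.0091,0,0,0,0],[179,-0.025,0.0091,0,0,0,0],[179,-0.025,0.0091,0,0,0,0],[179,-0.025,0.0091,0,0,0,0],[179,-0.025,0.0091,0,0,0,0],[179,-0.025,0.0091,0,0,0,0],[179,-0.025,0.0091,0,0,0,0],[179,-0.025,0.0091,0,0,0,0],[179,-0.025,0.0091,0,0,0,0]]
  ]
}}

```text
clock: 35.42
position: [532.3, 278.6, 235.3]
ee_rot: [-0.678, 0.735, 0.0, -0.002]
contact_force: [0.6, -0.1, -1.2]
gripper_width: 25.5
grasp_force: 10.8
```

Request:
{"op": "servo_tool", "data": {
  "commands": [
    [[179,-0.0123,0.0046,0,0,0,0],[179,0,0,0,0,0,0],[179,0,0,0,0,0,0]]
  ]
}}

```text
clock: 35.67
position: [529.5, 290.3, 236.0]
ee_rot: [-0.679, 0.734, 0.0, -0.002]
contact_force: [-0.7, -0.7, -1.6]
gripper_width: 25.9
grasp_force: 10.8
```

```bash
python3 - <<'E'
from fl import *
toward([530,290,74.6],-94.5)
d=cams.get_image("wrist");cv2.imwrite("pics/w9.png",d["frame"])
d=cams.get_image("top");cv2.imwrite("pics/t3.png",cv2.resize(d["frame"][150:340,90:370],(800,543)))
E
```

```text
tcp [529.5 290.3 236. ] yaw -94.5 tilt 0.19 t 35.7
turn az -0.0
tool shift after turn, mm [  0.3  -0.5 161.4]
```

View pics/t3.png

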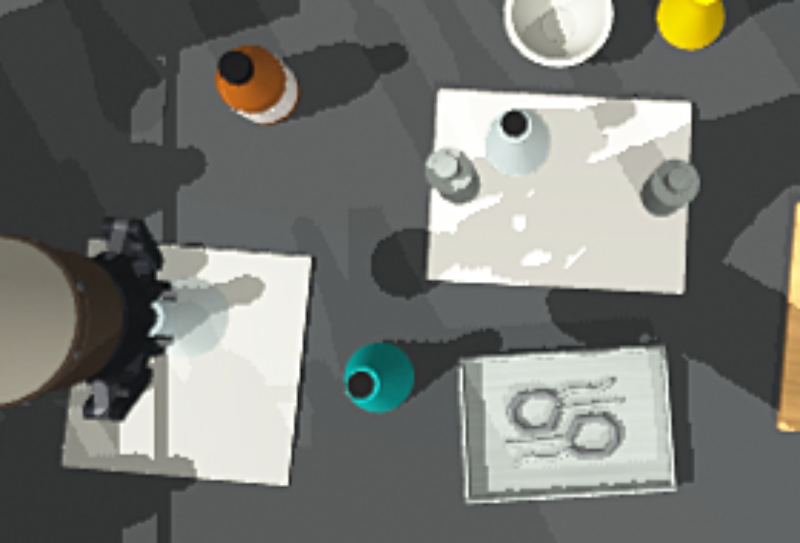

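The top crop shows only flask A left on the carrier at (513,123), with both clips in the dish. I lower B onto the mat.

Request:
{"op": "servo_tool", "data": {
  "commands": [
    [[179,0,0,0.015,0,0,0],[179,0,0,0.025,0,0,0],[179,0,0,0.025,0,0,0],[179,0,0,0.025,0,0,0],[179,0,0,0.025,0,0,0],[179,0,0,0.02,0,0,0],[179,0,0,0.012,0,0,0],[179,0,0,0.006,0,0,0],[179,0,0,0,0,0,0],[179,0,0,0,0,0,0]]
  ]
}}

```text
clock: 36.6
position: [531.1, 289.6, 85.1]
ee_rot: [-0.678, 0.735, -0.0, 0.0]
contact_force: [0.5, -0.2, -0.5]
gripper_width: 26.1
grasp_force: 10.8
```

Request:
{"op": "servo_tool", "data": {
  "commands": [
    [[179,0,0,0.002,0,0,0],[179,0,0,0.001,0,0,0],[179,0,0,0,0,0,0],[179,0,0,0,0,0,0]]
  ]
}}

```text
clock: 36.93
position: [530.7, 290.2, 82.2]
ee_rot: [-0.678, 0.735, 0.0, 0.001]
contact_force: [0.2, -0.3, -0.8]
gripper_width: 25.9
grasp_force: 10.8
```

Request:
{"op": "servo_tool", "data": {
  "commands": [
    [[179,0,0,0.003,0,0,0],[179,0,0,0.002,0,0,0],[179,0,0,0,0,0,0],[179,0,0,0,0,0,0]]
  ]
}}

```text
clock: 37.27
position: [530.4, 289.9, 76.3]
ee_rot: [-0.678, 0.735, -0.0, -0.0]
contact_force: [-0.7, -0.0, -0.9]
gripper_width: 25.8
grasp_force: 10.8
```

Request:
{"op": "servo_tool", "data": {
  "commands": [
    [[179,0,0,0.001,0,0,0],[179,0,0,0,0,0,0],[179,0,0,0,0,0,0]]
  ]
}}

```text
clock: 37.52
position: [530.5, 290.0, 75.5]
ee_rot: [-0.678, 0.735, -0.0, -0.0]
contact_force: [0.1, -0.7, -1.7]
gripper_width: 25.6
grasp_force: 10.8
```

Request:
{"op": "servo_tool", "data": {
  "commands": [
    [[179,0,0,0.0005,0,0,0],[179,0,0,0,0,0,0],[179,0,0,0,0,0,0]]
  ]
}}

```text
clock: 37.77
position: [530.5, 290.0, 75.1]
ee_rot: [-0.678, 0.735, 0.0, -0.0]
contact_force: [0.9, 0.4, -2.1]
gripper_width: 25.9
grasp_force: 10.8
```

Request:
{"op": "servo_tool", "data": {
  "commands": [
    [[179,0,0,0.0004,0,0,0],[179,0,0,0,0,0,0],[179,0,0,0,0,0,0]]
  ]
}}

```text
clock: 38.02
position: [530.5, 290.0, 74.7]
ee_rot: [-0.678, 0.735, -0.0, -0.0]
contact_force: [-0.9, -0.8, -0.7]
gripper_width: 25.9
grasp_force: 10.8
```

Request:
{"op": "servo_tool", "data": {
  "commands": [
    [[179,0,0,0.0004,0,0,0],[179,0,0,0,0,0,0],[179,0,0,0,0,0,0]]
  ]
}}

```text
clock: 38.27
position: [530.6, 290.0, 74.6]
ee_rot: [-0.678, 0.735, -0.0, 0.0]
contact_force: [-0.3, -0.1, 1.6]
gripper_width: 25.5
grasp_force: 11.0
```

Request:
{"op": "servo_tool", "data": {
  "commands": [
    [[177,0,0,0,0,0,0],[174,0,0,0,0,0,0],[170,0,0,0,0,0,0],[160,0,0,0,0,0,0],[140,0,0,0,0,0,0],[115,0,0,0,0,0,0],[100,0,0,0,0,0,0],[100,0,0,-0.01,0,0,0],[100,0,0,-0.03,0,0,0],[100,0,0,-0.04,0,0,0]]
  ]
}}

```text
clock: 39.1
position: [528.7, 288.6, 152.5]
ee_rot: [-0.678, 0.735, 0.0, -0.004]
contact_force: [0.7, 1.2, 0.6]
gripper_width: 51.8
grasp_force: 0.0
```

Request:
{"op": "servo_tool", "data": {
  "commands": [
    [[100,0,0,-0.04,0,0,0],[100,0,0,-0.025,0,0,0],[100,0.0273,-0.0194,0,0,0,0],[100,0.0273,-0.0194,0,0,0,0],[100,0.0273,-0.0194,0,0,0,0],[100,0.0273,-0.0194,0,0,0,0],[100,0.0273,-0.0194,0,0,0,0],[100,0.0273,-0.0194,0,0,0,0],[100,0.0273,-0.0194,0,0,0,0],[100,0.0273,-0.0194,0,0,0,0]]
  ]
}}

```text
clock: 39.93
position: [668.3, 58.3, 220.4]
ee_rot: [-0.678, 0.735, -0.0, 0.0]
contact_force: [0.8, 1.0, 0.6]
gripper_width: 51.5
grasp_force: 0.0
```

Request:
{"op": "servo_tool", "data": {
  "commands": [
    [[100,0.0271,-0.0196,0,0,0,0],[100,0,0,0,0,0,0],[100,0,0,0,0,0,0],[100,0,0,0,0,0,0]]
  ]
}}

```text
clock: 40.27
position: [684.8, 31.3, 219.6]
ee_rot: [-0.678, 0.735, 0.0, 0.0]
contact_force: [-0.7, 0.1, 0.8]
gripper_width: 51.7
grasp_force: 0.0
```

```bash
python3 - <<'E'
from fl import *
flasks()
toward([685.6,31.5,80],-94.5)
d=cams.get_image("top");f=d["frame"];v=f.max(2);m=np.zeros(v.shape,np.uint8);m[225:320,110:215]=1
n,l,st,c=cv2.connectedComponentsWithStats((v<45).astype(np.uint8)*m)
for i in range(1,n):
    if 25<st[i,4]<120: print(st[i],plane(d,c[i],117)[0].round(1))
E
```

```text
wrist blob [  78   42  111   87 5343] [765.2 -65.7 123. ]
wrist blob [257 203  33  31 802] [686.3  31.3 123. ]
wrist blob [ 189  271   62   59 1882] [735.4  99.8 123. ]
wrist blob [143 283  46  47 821] [768.9  98.1 123. ]
wrist blob [ 361  283   53   47 1410] [606.7 111.  123. ]
top blob [507.6  63.  123. ]
tcp [684.7  32.3 219.9] yaw -94.5 tilt 0.02 t 40.4
turn az -0.0
tool shift after turn, mm [  0.8  -1.  139.9]
[119 259   9   8  61] [525.3 384.5 117. ]
```

```bash
python3 - <<'E'
from fl import *
d=cams.get_image("top");f=d["frame"]
u=proj(d,[[530.5,290,117]])[0];print(u)
a,b=int(u[0]),int(u[1])
print(f[b-9:b+10:1,a-9:a+10:1].max(2))
d=cams.get_image("scene");g=d["frame"];u=proj(d,[[530.5,290,113],[525.5,385,113],[530.5,290,60]]);print(u)
a,b=u[0].astype(int);print(g[b-8:b+12:2,a-8:a+10:2].max(2))
E
```

```text
[162.49074103 259.69472565]
[[242 242 241 240 239 238 237 236 235 233 230 228 226 223 220 217 213 210
  208]
 [242 242 241 240 240 239 238 236 236 233 231 228 227 224 221 218 214 212
  207]
 [242 242 241 240 240 239 238 236 236 233 231 229 227 224 221 219 214 212
  209]
 [242 242 241 240 239 239 237 236 235 234 232 229 227 225 222 219 217 213
  210]
 [242 242 241 241 240 239 238 236 235 235 232 230 228 226 223 220 217 213
  210]
 [242 242 241 241 240 239 238 237 235 235 233 231 228 226 223 221 218 214
  210]
 [242 242 241 241 240 239 238 237 235 235 233 232 228 226 224 221 219 214
  212]
 [242 241 241 241 240 239 238 237 236 235 233 232 229 227 225 221 219 216
  211]
 [242 242 241 241 240 240 239 238 236 235 234 232 229 227 225 223 220 217
  212]
 [242 242 241 241 240 239 239 237 236 234 234 232 230 227 226 222 219 217
  213]
 [242 242 242 241 240 239 239 237 236 235 235 233 232 228 226 224 221 218
  214]
 [243 242 242 241 241 239 239 239 237 235 235 234 232 229 227 224 221 218
  214]
 [243 242 242 241 241 240 239 238 237 236 234 233 232 229 227 224 222 220
  217]
 [243 242 242 241 2
[... 246 characters left out ...]
240 240 239 237 236 235 234 232 231 229 227 225 223
  220]
 [243 242 242 242 240 240 239 239 238 236 235 233 233 232 229 227 225 222
  220]
 [243 242 242 242 241 241 239 239 238 237 235 234 234 232 230 227 225 222
  220]]
[[404.11999068 216.20694406]
 [447.30768123 226.20889088]
 [400.67837895 234.81952577]]
[[ 90  92  91  92  92  91  93  92  92]
 [ 92  93  93  92  90  88  92  93  91]
 [ 93  93  87  77  76  75  85  90  92]
 [ 94  95  84  48  50  50  53  78  90]
 [115 150 143  53  45  43  45  76  93]
 [154 174 170  90  46  43  77 131 105]
 [175 167 166 163 140 141 161 175 134]
 [176 163 152 159 165 173 181 179 171]
 [175 160 153 154 159 165 177 178 176]
 [175 158 154 157 162 172 181 178 175]]
```

The top view of B was only hidden by the arm, and the scene view shows its stopper in place. I grasp A.

Request:
{"op": "servo_tool", "data": {
  "commands": [
    [[100,0.0008,-0.0013,0.015,0,0,0],[100,0,0,0.025,0,0,0],[100,0,0,0.025,0,0,0],[100,0,0,0.025,0,0,0],[100,0,0,0.025,0,0,0],[100,0,0,0.016,0,0,0],[100,0,0,0.008,0,0,0],[120,0,0,0,0,0,0],[140,0,0,0,0,0,0],[155,0,0,0,0,0,0]]
  ]
}}

```text
clock: 41.35
position: [687.4, 30.9, 82.1]
ee_rot: [-0.679, 0.735, -0.001, 0.001]
contact_force: [0.8, 1.0, 0.5]
gripper_width: 33.5
grasp_force: 0.0
```

Request:
{"op": "servo_tool", "data": {
  "commands": [
    [[165,0,0,0,0,0,0],[170,0,0,0,0,0,0],[173,0,0,0,0,0,0],[175,0,0,0,0,0,0],[176,0,0,0,0,0,0],[177,0,0,0,0,0,0],[177,0,0,0,0,0,0]]
  ]
}}

```text
clock: 41.93
position: [686.2, 30.3, 80.4]
ee_rot: [-0.678, 0.735, 0.0, -0.0]
contact_force: [0.5, -0.9, 0.6]
gripper_width: 26.3
grasp_force: 0.3
```

Request:
{"op": "servo_tool", "data": {
  "commands": [
    [[178,0,0,0,0,0,0],[178,0,0,0,0,0,0],[178,0,0,0,0,0,0]]
  ]
}}

```text
clock: 42.18
position: [686.2, 30.4, 80.3]
ee_rot: [-0.678, 0.735, 0.0, -0.0]
contact_force: [-0.7, -0.5, 1.4]
gripper_width: 26.1
grasp_force: 3.7
```

Request:
{"op": "servo_tool", "data": {
  "commands": [
    [[179,0,0,0,0,0,0],[179,0,0,0,0,0,0],[179,0,0,0,0,0,0]]
  ]
}}

```text
clock: 42.43
position: [686.2, 30.4, 80.3]
ee_rot: [-0.678, 0.735, 0.0, -0.0]
contact_force: [-0.7, 0.6, 1.1]
gripper_width: 25.6
grasp_force: 10.8
```

Request:
{"op": "servo_tool", "data": {
  "commands": [
    [[179,0,0,-0.004,0,0,0],[179,0,0,-0.008,0,0,0],[179,0,0,-0.015,0,0,0],[179,0,0,-0.025,0,0,0],[179,0,0,-0.025,0,0,0],[179,0,0,-0.025,0,0,0],[179,0,0,-0.025,0,0,0],[179,0,0,-0.02,0,0,0],[179,0,0,-0.01,0,0,0],[179,0,0,0,0,0,0]]
  ]
}}

```text
clock: 43.27
position: [687.7, 30.6, 241.0]
ee_rot: [-0.678, 0.735, -0.002, 0.003]
contact_force: [0.2, 0.1, -0.4]
gripper_width: 25.9
grasp_force: 10.8
```

Request:
{"op": "servo_tool", "data": {
  "commands": [
    [[179,0,0.014,0,0,0,0],[179,0,0.025,0,0,0,0],[179,0,0.025,0,0,0,0],[179,0,0.025,0,0,0,0],[179,0,0.025,0,0,0,0],[179,-0.011,0.0124,0,0,0,0],[179,-0.0219,0.0112,0,0,0,0],[179,-0.0219,0.0112,0,0,0,0],[179,-0.0219,0.0112,0,0,0,0],[179,-0.0219,0.0112,0,0,0,0]]
  ]
}}

```text
clock: 44.1
position: [522.1, 143.0, 235.7]
ee_rot: [-0.678, 0.735, 0.001, -0.001]
contact_force: [0.6, 0.3, -0.9]
gripper_width: 25.8
grasp_force: 10.9
```

Request:
{"op": "servo_tool", "data": {
  "commands": [
    [[179,-0.0219,0.0112,0,0,0,0],[179,-0.0219,0.0112,0,0,0,0],[179,-0.0219,0.0112,0,0,0,0],[179,-0.0219,0.0112,0,0,0,0],[179,-0.0219,0.0112,0,0,0,0],[179,-0.0219,0.0112,0,0,0,0],[179,-0.0219,0.0112,0,0,0,0],[179,-0.0219,0.0112,0,0,0,0],[179,-0.0105,0.006,0,0,0,0],[179,0,0,0,0,0,0]]
  ]
}}

```text
clock: 44.93
position: [441.8, 336.7, 235.7]
ee_rot: [-0.679, 0.734, 0.0, -0.001]
contact_force: [0.7, -1.0, -1.6]
gripper_width: 25.8
grasp_force: 10.9
```

Request:
{"op": "servo_tool", "data": {
  "commands": [
    [[179,0,0,0,0,0,0],[179,0,0,0,0,0,0]]
  ]
}}

```text
clock: 45.1
position: [443.0, 334.3, 236.6]
ee_rot: [-0.678, 0.735, -0.0, -0.001]
contact_force: [0.6, -0.3, -0.8]
gripper_width: 25.8
grasp_force: 10.9
```

```bash
python3 - <<'E'
from fl import *
toward([437,335,74.4],-94.5)
d=cams.get_image("scene");g=d["frame"];
for P in([530.5,290,113],[525.5,385,113]):
    a,b=proj(d,[P])[0].astype(int);k=g[b-15:b+15,a-15:a+15].max(2)<60;yy,xx=np.nonzero(k);print(a,b,k.sum(),(xx.mean()+a-15,yy.mean()+b-15) if k.any() else None)
E
```

```text
tcp [443.  334.3 236.6] yaw -94.6 tilt 0.1 t 45.1
turn az -0.1
tool shift after turn, mm [ -0.2   6.  162.2]
404 216 37 (np.float64(405.2432432432432), np.float64(215.56756756756758))
447 226 314 (np.float64(451.13375796178343), np.float64(219.21019108280254))
```

Request:
{"op": "servo_tool", "data": {
  "commands": [
    [[179,0,0.001,0.015,0,0,0],[179,0,0.001,0.025,0,0,0],[179,0,0,0.025,0,0,0],[179,0,0,0.025,0,0,0],[179,0,0,0.025,0,0,0],[179,0,0,0.02,0,0,0],[179,0,0,0.012,0,0,0],[179,0,0,0.006,0,0,0],[179,0,0,0,0,0,0],[179,0,0,0,0,0,0]]
  ]
}}

```text
clock: 45.98
position: [441.8, 335.1, 84.8]
ee_rot: [-0.678, 0.735, -0.0, 0.0]
contact_force: [-0.6, -0.8, -1.6]
gripper_width: 25.7
grasp_force: 10.9
```

Request:
{"op": "servo_tool", "data": {
  "commands": [
    [[179,0,0,0.002,0,0,0],[179,0,0,0.001,0,0,0],[179,0,0,0,0,0,0],[179,0,0,0,0,0,0]]
  ]
}}

```text
clock: 46.32
position: [441.3, 335.5, 81.9]
ee_rot: [-0.678, 0.735, 0.0, 0.001]
contact_force: [1.5, 0.8, -0.9]
gripper_width: 25.9
grasp_force: 10.9
```

Request:
{"op": "servo_tool", "data": {
  "commands": [
    [[179,0,0,0.003,0,0,0],[179,0,0,0.002,0,0,0],[179,0,0,0,0,0,0],[179,0,0,0,0,0,0]]
  ]
}}

```text
clock: 46.65
position: [441.0, 335.2, 76.1]
ee_rot: [-0.678, 0.735, -0.0, -0.0]
contact_force: [-0.8, -0.4, -0.9]
gripper_width: 25.8
grasp_force: 10.9
```

Request:
{"op": "servo_tool", "data": {
  "commands": [
    [[179,0,0,0.001,0,0,0],[179,0,0,0,0,0,0],[179,0,0,0,0,0,0]]
  ]
}}

```text
clock: 46.9
position: [441.1, 335.3, 75.3]
ee_rot: [-0.678, 0.735, -0.0, -0.0]
contact_force: [0.2, 0.5, -0.7]
gripper_width: 25.5
grasp_force: 10.9
```

Request:
{"op": "servo_tool", "data": {
  "commands": [
    [[179,0,0,0.0005,0,0,0],[179,0,0,0,0,0,0],[179,0,0,0,0,0,0]]
  ]
}}

```text
clock: 47.15
position: [441.1, 335.3, 74.8]
ee_rot: [-0.678, 0.735, -0.0, -0.0]
contact_force: [-0.6, -0.1, -0.6]
gripper_width: 25.9
grasp_force: 10.9
```

Request:
{"op": "servo_tool", "data": {
  "commands": [
    [[179,0,0,0.0004,0,0,0],[179,0,0,0,0,0,0],[179,0,0,0,0,0,0]]
  ]
}}

```text
clock: 47.4
position: [441.1, 335.3, 74.4]
ee_rot: [-0.678, 0.735, 0.0, -0.0]
contact_force: [-0.2, -0.3, -1.8]
gripper_width: 25.9
grasp_force: 10.9
```

Request:
{"op": "servo_tool", "data": {
  "commands": [
    [[179,0,0,0.0004,0,0,0],[179,0,0,0,0,0,0],[179,0,0,0,0,0,0]]
  ]
}}

```text
clock: 47.65
position: [441.2, 335.4, 74.3]
ee_rot: [-0.678, 0.735, -0.0, 0.0]
contact_force: [-1.8, -0.4, 1.1]
gripper_width: 25.5
grasp_force: 11.0
```

Landed. I release, rise and move clear toward the robot's centre.

Request:
{"op": "servo_tool", "data": {
  "commands": [
    [[177,0,0,0,0,0,0],[174,0,0,0,0,0,0],[170,0,0,0,0,0,0],[160,0,0,0,0,0,0],[140,0,0,0,0,0,0],[115,0,0,0,0,0,0],[100,0,0,0,0,0,0],[100,0,0,-0.01,0,0,0],[100,0,0,-0.03,0,0,0],[100,0,0,-0.04,0,0,0]]
  ]
}}

```text
clock: 48.48
position: [439.7, 333.6, 152.6]
ee_rot: [-0.678, 0.735, -0.0, -0.004]
contact_force: [-0.3, 0.3, -0.1]
gripper_width: 51.9
grasp_force: 0.0
```

Request:
{"op": "servo_tool", "data": {
  "commands": [
    [[100,0,0,-0.04,0,0,0],[100,0,0,-0.03,0,0,0],[100,0.035,0,0,0,0,0],[100,0.035,0,0,0,0,0],[100,0.035,0,0,0,0,0],[100,0.035,0,0,0,0,0],[100,0.035,0,0,0,0,0],[100,0.035,0,0,0,0,0],[100,0.035,0,0,0,0,0],[100,0.035,0,0,0,0,0]]
  ]
}}

```text
clock: 49.32
position: [418.2, 54.6, 225.0]
ee_rot: [-0.678, 0.735, -0.0, 0.001]
contact_force: [1.7, 0.5, 0.2]
gripper_width: 51.9
grasp_force: 0.0
```

Request:
{"op": "servo_tool", "data": {
  "commands": [
    [[100,0.035,0,0,0,0,0],[100,0,0,0,0,0,0],[100,0,0,0,0,0,0],[100,0,0,0,0,0,0]]
  ]
}}

```text
clock: 49.65
position: [416.1, 21.3, 224.7]
ee_rot: [-0.678, 0.735, -0.0, 0.001]
contact_force: [0.5, -0.2, -0.2]
gripper_width: 51.8
grasp_force: 0.0
```

```bash
python3 - <<'E'
from h import *
print(arm.read_state()["position"],arm.read_state()["clock"])
a=cams.get_image("top")["frame"][150:340,80:480];b=cams.get_image("scene")["frame"][130:340,120:520]
cv2.imwrite("pics/fin.png",cv2.resize(np.vstack([a,b]),None,fx=1.5,fy=1.5,interpolation=cv2.INTER_CUBIC))
E
```

```text
[416.14807891  21.28589754 224.72668167] 49.65
```

View pics/fin.png

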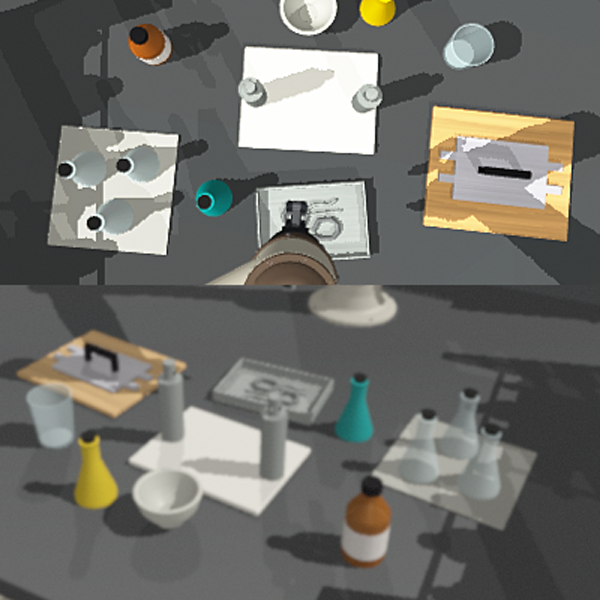

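The final picture shows three flasks upright on the mat, the plate handle-up and centred on the board, and both clips in the dish. The bystanders have not moved and the gripper is clear.

```bash
python3 -c "
from bench import ticket
print(ticket.job_done())"
```

```text
the job is handed in; nothing more can be done
None
```

The job is done and handed in at about 50 s: both clips are in the dish, the plate lies handle-up in the middle of the board, and all three flasks present stand upright on the mat (highest grip reading 11.1 N), but no verdict came back.

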